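# Take the sediment chart off its barbed hook and stand it on the reading stand

### The job

I am about to read a urine sediment, so please take the sediment chart (the board with the teal header) down from its barbed hook: raise it, tilt its foot towards you and ease it off over the barb without forcing it. Then stand it, right way up, on the grey reading stand, its lower edge on the ledge behind the lip, centred and lying flat against the sloping backrest, and let go; do not drop it. Leave the other chart hanging on its hook and everything else on the bench where it is.

Things in the scene. Friction and masses are not known exactly. Their poses are not given: they have to be found in the camera images.
- sediment_chart_centre (a point): Centre of the sediment chart, to be moved: rigid white board 130 mm wide, 190 high, 5 thick, about 0.16 kg, with a teal header (top 86 mm) and nine grey-green pictures on each face. Axes: z up its height, y along its width, x through its thickness, to the rail as it hangs. It can be gripped across its 5 mm at the top edge, above the slot. Which of the two hooks it hangs on varies.
- sediment_chart_slot (a point): Centre of the sediment chart's hanging slot, 34 mm wide and 31 mm high: 70.5 mm below the board's top edge, 119.5 mm above its lower edge, mid-width; axes as the board's. The slot's upper edge is 55 mm below the board's top edge. While the board hangs from its hook, this point lies 12.5 mm below the axis of the hook's arm.
- sediment_chart_foot (a point): Middle of the sediment chart's lower edge (middle of its thickness), 95 mm below its centre; axes as above.
- blood_chart_centre (a point): Centre of the blood chart, which stays on its hook: a board of the same size and shape with a magenta header and pink and purple pictures.
- rail: Fixed bench rail: steel bar 400 mm long along its y axis, centre 235 mm above the table, on two posts 267 mm high at y = -185 and +185 mm. Origin on the table under the bar's middle. Its front is -x: there two black clamps at y = +90 and -90 mm each carry a barbed steel hook, whose level arm, 6 mm thick, runs 90 mm forward (-x) at 235 mm above the table and ends in a bend.
- hook_left (a point): Bend of the hook at the rail's y = +90 mm, on the arm's axis, 110 mm in front of the rail's origin and 235 mm up; axes as the rail's. Here the arm turns up, 73 degrees above level and still going forward, for 38 mm: its tip is 11 mm in front of the bend and 36 mm above it. From the tip a barb, 4 mm thick and 9 mm long, points back to the rail, sloping down 25 degrees.
- hook_right (a point): Bend of the like hook at the rail's y = -90 mm. A chart's slot does not pass over tip and barb while the board is upright; with its foot tilted forward (rail's -x) by 33 to 41 degrees it passes with 4 to 6 mm to spare. Its centre then goes, from the bend, through (forward, up) 0, 4; 2.5, 8; 3, 14; 3, 20; 5, 24; 8, 28; 14, 36 mm, and clear.
- rest: Sloping part of the fixed grey reading stand. Origin where backrest and ledge meet, mid-width, 40 mm above the table. z up along the backrest, leaning back 20 degrees (top to +x); x back through it; y along its 140 mm width. Backrest 123 mm high along z. Ledge square to it, 20 mm deep to a lip 8 mm high, so sloping down to the back. A board at home has its back on x = 0, its foot at z = 0.
- specimen_jar: White lidded specimen jar, 60 mm across, 70 mm high, loose; origin at the centre of its underside. Leave it.
- tube_rack: Clear rack of red-capped tubes, 65 by 205 mm, 102 mm high, loose, origin at the centre of its underside. Leave it.
- slide_box: Blue slide box, 87 by 102 mm, 44 mm high, loose, origin at the centre of its underside. Leave it.
- mouse: Black computer mouse, 105 by 60 mm, 22 mm high, loose, origin at the centre of its underside. Leave it.
- oil_bottle: Small bottle, 34 mm across, 75 mm high, loose, origin at the centre of its underside. Leave it.
- slide_tray: Cardboard tray with eight slides, 140 by 190 mm, 10 mm high, loose, origin at the centre of its underside. Leave it.
Not all that is in view belongs to the job. Leave any yellow look-alike of the part that bears rest alone.

How it is judged:
On the way:
1. the sediment chart, held by the gripper, is off its hook: its slot is in front of and clear of the barb tip (x of sediment_chart_slot in the frame of rail below -0.145 m and contact force between sediment_chart and the fingers above 0.5 N and contact force between sediment_chart and rail below 0.05 N), for 0.1 s.
At the end, for the whole second after the job is handed in: the sediment chart stands at rest on the stand, slot up, lower edge on the ledge (5 mm), foot within about 10 mm of the backrest, centred to 18 mm, along the backrest to 0.08 rad; the blood chart hangs within 25 mm of where it was (y of sediment_chart_foot in the frame of rest between -0.018 and 0.018 m and z of sediment_chart_foot in the frame of rest between -0.004 and 0.005 m and x of sediment_chart_foot in the frame of rest between -0.012 and 0.001 m and z of sediment_chart_slot in the frame of rest above 0.11 m and angle between the z axis of sediment_chart_foot and the z axis of rest, either way round below 0.08 rad and angle between the x axis of sediment_chart_foot and the x axis of rest, either way round below 0.08 rad and linear speed of sediment_chart below 0.02 m/s and distance of blood_chart_centre from where it was at the start of the episode below 0.025 m and contact force between sediment_chart and rest above 0.2 N); the robot touches nothing.
It fails at once if the hook is forced: the sediment chart presses on it with more than 16 N (contact force between sediment_chart and rail above 16 N).
It fails at once if the sediment chart is dropped: it moves faster than 0.5 m/s without the fingers on it (linear speed of sediment_chart above 0.5 m/s and contact force between sediment_chart and the fingers below 0.05 N).
It fails at once if the blood chart is moved by more than 40 mm (distance of blood_chart_centre from where it was at the start of the episode above 0.04 m).
It fails at once if a bystander on the bench is moved by more than 25 mm (distance of any of specimen_jar, tube_rack, slide_box, mouse, oil_bottle, slide_tray from where it was at the start of the episode above 0.025 m).
It also fails if it takes over 51 s, if anything falls off the work surface, if the arm or the gripper's body presses on something with over 40 N, if the wrist force passes 120 N, or if a joint passes its speed limit or range.

### The arm

A 7-joint arm with a two-finger parallel gripper is mounted at the origin on the work surface. World frame = base frame: x ahead of the robot, y to its left, z up, the work surface at z = 0. Lengths are in m, angles in rad, forces in N, time in s.
With the tool pointing down it reaches from about 0.4 to 0.85 m from the base axis. Payload 10.4 kg.
Tool frame: the origin (TCP) lies at the very end of the fingers, on their centre line; the grasp point (between the pads) lies 19 mm behind it; z points along the fingers, x is the direction in which the jaws open and shut, and the axes are right-handed (so a half turn about z gives the same grasp; the last joint's range is limited). The gripper opens to 87 mm and grips with 3 to 60 N. Pads are 19 mm wide; open, the fingers measure 117 mm over their backs; the gripper's body (75 mm by 190 mm) begins 51 mm behind the grasp point.
Start: joints at [-1.323, 0.332, -0.065, 1.46, 0.022, 1.35, -0.088], TCP at [0.167, 0.602, 0.223] pointing down, gripper open.
Joint ranges: [-2.6, 2.6], [-0.5, 2.12], [-1.47, 1.34], [0.16, 2.42], [-1.27, 4.41], [0.06, 2.06], [-2.6, 2.6]. Speed limits (rad/s): [2.22, 2.22, 2.79, 2.79, 3.14, 3.14, 3.14].

### API

Orientations are given as a unit quaternion [x, y, z, w].
In Python, from bench import readout, optics, env, spotter gives the robot as it stands.
- The arm moves only by the tool move_arm, never from a script. Its argument "plan" is a list of rows, each a list of 3 entries, a list of its own where there are three numbers: the shift along the world's x, y, z in mm, then the turn, a rotation vector about the world's x, y, z in degrees, then the opening, from 0 (shut) to 1 (fully open). A call has exactly 8 rows; each row shifts and turns the pose as measured when the row begins; what a row does not reach is not made up. A row lasts 1/10 s, in which the tool goes at most 50 mm and 8.59 degrees, less where a joint would pass 70% of its speed; a pose out of reach is approached as far as the arm can. A call with a gripper value outside its range is refused whole. The fingers move at their own pace and stop on an object; "grip_force" is the grip in N (left out, the last holds). Time passes only in rows, so rows that do not move let the fingers close, or fill a call up. It gives the time, the measured TCP pose, the force and the opening at its end, in the units of the state.
- readout.sense(): the state, without advancing time (a new reading comes with each control period).
- optics.capture(name): name is "scene" or "side" or "wrist"; returns the picture (400x640x3 uint8, red, green, blue); there is no depth.
- optics.camera_model(name): a dict with "K" (3x3 intrinsics, pixels), "k1" (the pictures are not rectified: a ray, as slopes to the right and down, at radius r is drawn at 1 + k1 r^2 times it, then the intrinsics apply), "origin" and "attitude" of the camera in the world. Camera axes: x right, y up, looking along -z (the intrinsics and any distortion apply to the point x, -y, -z); pixel columns grow to the right and rows downward; lengths in m; the calibration is good to about 2 mm. A picture is of the moment at which its call begins: read the wrist's pose just before it. camera_model takes no time and is no camera call; for the wrist camera it gives the pose at the moment of the call.
- env.finish_job(): hands the job in, once; it reports no verdict.
Trained networks look in the newest picture that a camera, given by its name, has taken for a name from the list of things; names that differ only in an ending like _2 or _b are one class to them, and where a whole thing is asked for, a point or a joint stands for the part that bears it (a point fixed in the world has none). Each returns a list of dicts, best first, with "p" (0 to 1); they miss things now and then, are a little off and sometimes report something else, mostly with a low value. They report only what shows in the picture. A call takes as long as a camera call. They do not tell look-alikes from the thing itself.
- spotter.masks_of(query, camera): "pixels" (400x640 bool, what is visible of it) and "rect" ([centre column, centre row, width, height] in pixels, round what is visible of it).
- spotter.spot_point(query, camera): "centre" ([column, row] in pixels: a listed point, or the origin of a listed thing).
The state is a dict: "clock": time; "joints": joint angles; "qvel": joint speeds; "joint_torque": joint torques, N m; "tcp_pos": TCP position; "tool_rot": TCP orientation; "contact_force": force on the tool from outside, world axes, zero at the start; "ft_torque": the same for the moment, N m; "finger_gap": finger opening in m.
Only numpy, scipy, OpenCV 4.12 (cv2) and the standard library are available. Lean on these libraries where they do the work, as an engineer would, in place of code of your own. Each camera call takes 0.05 s, during which the arm holds its last target.

## Working session

There is one attempt and no reset: what is moved stays moved. The work goes in short steps, Python scripts to look and compute and a tool call to move; the robot and the scene stay as the last step left them, time stands still between calls to the robot, and variables do not carry over. Pictures are saved under pics/ and viewed, and the job is handed in when it is done.

Besides the shell and the picture viewer there is one more tool, called after "Call:" as name(argument=value, ...), one argument or row to a line, values as JSON. move_arm: Moves the arm, as the interface text tells. Its arguments: {"type":"object","properties":{"plan":{"type":"array"},"grip_force":{"type":"number"}},"required":["plan"]}

```bash
ls; mkdir -p pics; cat > h.py <<'E'
import numpy as np, cv2
from scipy.spatial.transform import Rotation as R
from bench import readout, optics, env, spotter
def save(im,n): cv2.imwrite('pics/'+n,im[:,:,::-1])
E
python3 - <<'E'
from h import *
print(readout.sense())
for c in ['scene','side','wrist']:
    print(c,optics.camera_model(c)); save(optics.capture(c),c+'0.png')
E
```

```text
pics
{'clock': 0.0, 'joints': array([-1.32263208,  0.33287367, -0.06468463,  1.4609513 ,  0.02163247,
        1.34987644, -0.08846298]), 'qvel': array([ 4.57023831e-05, -4.30072784e-04, -2.40170857e-04, -4.15028666e-04,
       -4.27681331e-05, -6.35407019e-04, -9.43056956e-04]), 'joint_torque': array([ 2.57849852e-04, -6.23254824e+01,  2.45334639e-02, -3.89904070e+01,
       -6.13957574e-02,  3.97933682e-02,  1.14402501e-04]), 'tcp_pos': array([0.1670899 , 0.60185271, 0.22174801]), 'tool_rot': array([ 7.96058517e-01,  6.05219249e-01, -5.30024724e-04,  4.66766468e-04]), 'contact_force': array([ 1.07735113,  0.42042459, -0.53435529]), 'ft_torque': array([-0.04058436,  0.0031621 , -0.02853044]), 'finger_gap': 0.08690531565148951}
scene {'K': array([[383.88353046,   0.        , 316.23752632],
       [  0.        , 383.88353046, 198.73637541],
       [  0.        ,   0.        ,   1.        ]]), 'k1': -0.08304536636364288, 'origin': array([1.32810333, 0.43586026, 0.73030331]), 'attitude': array([0.24584651, 0.41914965, 0.75320607, 0.44334374])}
side {'K': array([[486.36850267,   0.        , 317.99995983],
       [  0.        , 486.36850267, 204.88573346],
       [  0.        ,   0.        ,   1.        ]]), 'k1': 0.0023148125995833256, 'origin': array([ 0.26843693, -1.41123582,  1.15618676]), 'attitude': array([ 0.45453149, -0.03571687, -0.06951782,  0.88729516])}
wrist {'K': array([[330.29012361,   0.        , 318.54213226],
       [  0.        , 330.29012361, 202.65068858],
       [  0.        ,   0.        ,   1.        ]]), 'k1': -0.01673550669831142, 'origin': array([0.10268473, 0.62007671, 0.38443011]), 'attitude': array([-0.09876013, -0.0737434 ,  0.60066337,  0.78994421])}
```

View pics/scene0.png

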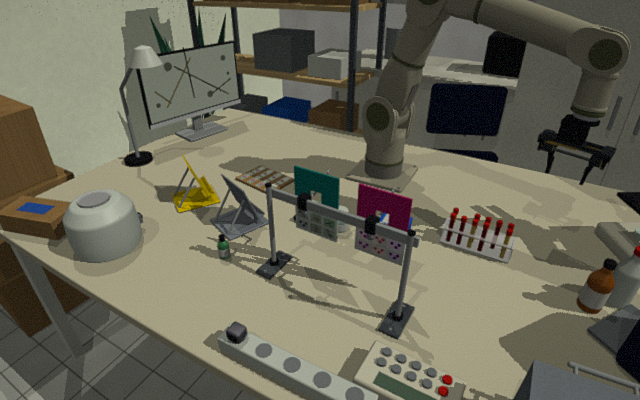

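View pics/side0.png

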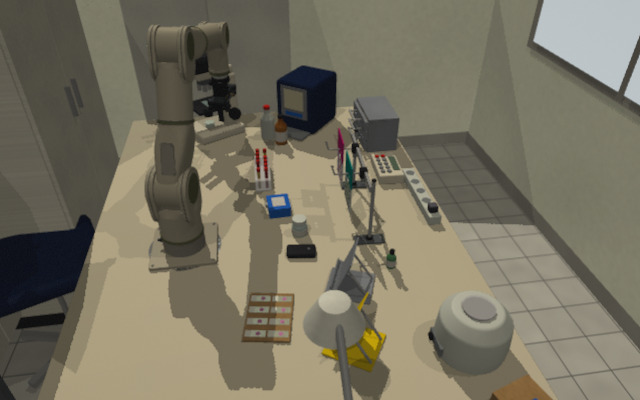

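View pics/wrist0.png

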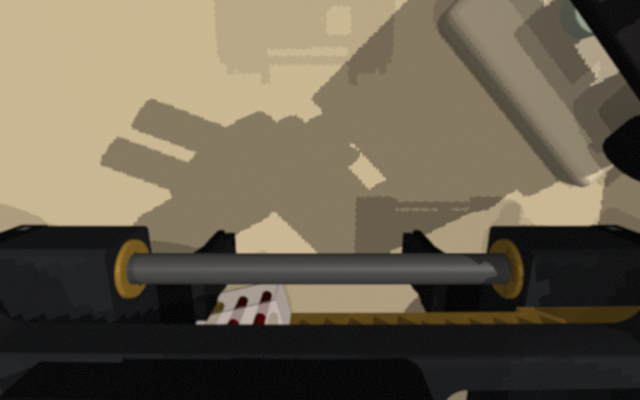

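The scene view shows the teal board at (316,190), the magenta board at (384,212), the grey stand at (238,205) and the yellow look-alike at (195,190). In the side view teal is at (350,180), magenta at (341,150), the grey stand at (348,275) and the yellow one at (360,345).

```bash
cat >> h.py <<'E'
from scipy.optimize import least_squares
def proj(m,P):
    P=np.atleast_2d(P); c=R.from_quat(m['attitude']).inv().apply(P-m['origin'])
    u=c[:,0]/-c[:,2]; v=-c[:,1]/-c[:,2]; f=1+m['k1']*(u*u+v*v)
    K=m['K']; return np.stack([K[0,0]*u*f+K[0,2],K[1,1]*v*f+K[1,2]],1)
def tri(obs):
    f=lambda X: np.concatenate([(proj(m,X)[0]-np.array(p)) for m,p in obs])
    r=least_squares(f,[0.6,0,0.15]); return r.x,np.abs(r.fun).max()
E
python3 - <<'E'
from h import *
for c in ['scene','side']: optics.capture(c)
M={c:optics.camera_model(c) for c in ['scene','side']}
for q in ['sediment_chart_centre','sediment_chart_slot','sediment_chart_foot','blood_chart_centre','rail','hook_left','hook_right','rest','specimen_jar','tube_rack','slide_box','mouse','oil_bottle','slide_tray']:
    d={c:spotter.spot_point(q,c) for c in M}
    for c in M: print(q,c,[(np.round(e['centre']),round(float(e['p']),2)) for e in d[c][:3]])
    if all(d[c] for c in M): print('   ',tri([(M[c],d[c][0]['centre']) for c in M]))
print(readout.sense()['clock'])
E
```

```text
sediment_chart_centre scene [(array([316., 207.]), 0.86)]
sediment_chart_centre side [(array([342., 183.]), 0.62)]
    (array([0.59246693, 0.029258  , 0.18726849]), np.float64(1.9389549098182215))
sediment_chart_slot scene [(array([318., 195.]), 0.64), (array([317., 235.]), 0.38)]
sediment_chart_slot side [(array([346., 177.]), 0.55), (array([268., 316.]), 0.53)]
    (array([0.59340455, 0.0302253 , 0.21976478]), np.float64(0.669693884278729))
sediment_chart_foot scene [(array([316., 236.]), 0.66)]
sediment_chart_foot side [(array([345., 205.]), 0.55)]
    (array([0.59964909, 0.02867296, 0.0946272 ]), np.float64(0.36703619106572205))
blood_chart_centre scene [(array([384., 225.]), 0.94)]
blood_chart_centre side [(array([341., 154.]), 0.74), (array([298., 235.]), 0.58)]
    (array([0.61499677, 0.21810622, 0.20490791]), np.float64(0.4112770565196229))
rail scene [(array([327., 180.]), 0.69)]
rail side [(array([337., 175.]), 0.28)]
    (array([0.55517301, 0.03135571, 0.24003931]), np.float64(2.615527082240135))
hook_left scene [(array([383., 198.]), 0.77)]
hook_left side [(array([325., 1
[... 724 characters left out ...]
176506 , 0.00863892]), np.float64(0.60253811488559))
slide_box scene [(array([391., 232.]), 0.66)]
slide_box side [(array([280., 210.]), 0.7)]
    (array([ 0.36369692,  0.1685033 , -0.00068011]), np.float64(0.11077868116555578))
mouse scene []
mouse side [(array([300., 256.]), 0.61)]
oil_bottle scene [(array([246., 207.]), 0.69), (array([223., 258.]), 0.5)]
oil_bottle side [(array([388., 265.]), 0.63), (array([340., 276.]), 0.2)]
    (array([ 0.62886515, -0.24662715,  0.08248655]), np.float64(17.617363384611338))
slide_tray scene [(array([265., 181.]), 0.74)]
slide_tray side [(array([268., 314.]), 0.69)]
    (array([ 0.27638118, -0.37451662, -0.00149359]), np.float64(0.979423432709325))
1.65
```

```bash
python3 - <<'E'
from h import *
a=cv2.imread('pics/scene0.png'); cv2.imwrite('pics/sc_crop.png',cv2.resize(a[150:290,190:450],None,fx=3,fy=3,interpolation=cv2.INTER_CUBIC))
a=cv2.imread('pics/side0.png'); cv2.imwrite('pics/si_crop.png',cv2.resize(a[110:310,280:440],None,fx=3,fy=3,interpolation=cv2.INTER_CUBIC))
E
```

```text
(no output)
```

View pics/sc_crop.png

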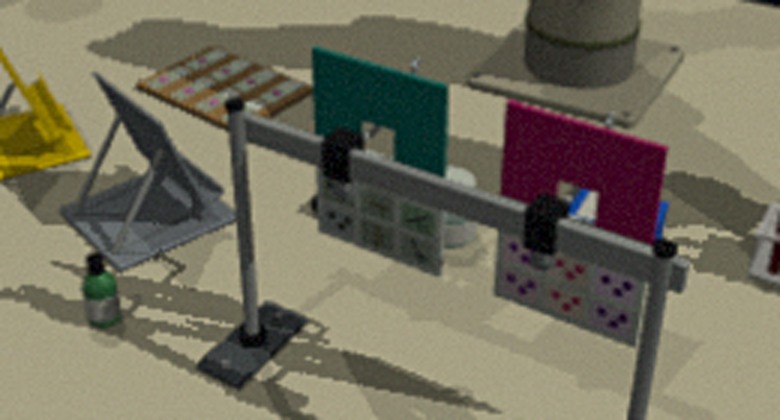

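View pics/si_crop.png

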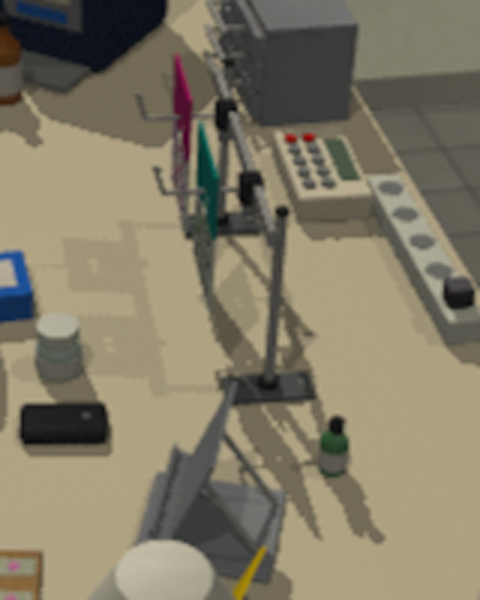

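```bash
cat >> h.py <<'E'
def pose(x,y,yaw,z=0): return lambda P: np.atleast_2d(P)@np.array([[np.cos(yaw),np.sin(yaw),0],[-np.sin(yaw),np.cos(yaw),0],[0,0,1]])+[x,y,z]
E
python3 - <<'E'
from h import *
M={c:optics.camera_model(c) for c in ['scene','side']}
obs=[('scene',(268.3,184),(0,-.185,.267)),('scene',(411.3,232),(0,.185,.267)),('side',(374,180),(0,-.185,.267)),
('scene',(273.5,262),(0,-.185,0.01)),('side',(369.5,237),(0,-.185,0.01)),
('scene',(383,198),(-.11,.09,.235)),('scene',(326,182),(-.11,-.09,.235)),('side',(325,151),(-.11,.09,.235)),('side',(333,174),(-.11,-.09,.235)),
('scene',(328.7,171),(-.121,-.09,.271)),('scene',(393.3,189.5),(-.121,.09,.271)),('side',(326,142),(-.121,.09,.271)),('side',(332,167),(-.121,-.09,.271))]
f=lambda p:np.concatenate([proj(M[c],pose(*p)(P))[0]-u for c,u,P in obs])
r=least_squares(f,[.65,.12,0],loss='soft_l1'); print(r.x,np.degrees(r.x[2])); print(np.round(f(r.x).reshape(-1,2),1))
T=pose(*r.x); print(T([(-.11,-.09,.235),(-.11,.09,.235)]))
# where along arm: board corners
print({c:np.round(proj(M[c],T([(-d,-.09,.2225+.0705) for d in (.03,.05,.07,.09)])),1) for c in M})
E
```

```text
[ 0.67271812  0.11521812 -0.04016568] -2.301323952236274
[[-0.3 -2.2]
 [ 1.1 -4.1]
 [-2.  -1.3]
 [ 0.7 -0.7]
 [-2.   0.4]
 [ 5.2  5.4]
 [-2.3  2.1]
 [ 3.8 -1.9]
 [ 2.6 -0.2]
 [-2.7 -0.8]
 [-1.8 -1. ]
 [ 0.1 -1. ]
 [ 0.7 -1.7]]
[[0.5591929  0.02970774 0.235     ]
 [0.56642078 0.20956257 0.235     ]]
{'scene': array([[306.8, 177.1],
       [311.3, 173.7],
       [315.6, 170.4],
       [319.8, 167.2]]), 'side': array([[358.5, 158.4],
       [352.9, 158.7],
       [347.2, 159. ],
       [341.6, 159.4]])}
```

Call:
move_arm(
  plan=[
    [[20,-25,32],[0,0,-5],1],
    [[20,-35,25],[0,0,-5],1],
    [[20,-38,20],[0,0,-5],1],
    [[20,-38,20],[0,0,-5],1],
    [[20,-38,20],[0,0,-5],1],
    [[20,-38,20],[0,0,-5],1],
    [[20,-38,20],[0,0,-5],1],
    [[20,-38,20],[0,0,-5],1],
  ],
  grip_force=25,
)

```text
clock: 2.45
tcp_pos: [0.3256, 0.305, 0.4014]
tool_rot: [0.957, 0.289, -0.003, -0.001]
contact_force: [1.2, 0.8, 1.1]
finger_gap: 0.0871
```

```bash
python3 - <<'E'
from h import *
s=readout.sense(); print(s['tcp_pos'],R.from_quat(s['tool_rot']).as_matrix().round(3),s['joints'])
E
```

```text
[0.32559824 0.30499017 0.40135811] [[ 0.833  0.553 -0.007]
 [ 0.553 -0.833  0.   ]
 [-0.005 -0.004 -1.   ]] [-1.05344439 -0.106767    0.18259884  1.57471183  0.01416368  1.67604775
 -0.28466785]
```

Call:
move_arm(
  plan=[
    [[20,-38,5],[0,0,-5],1],
    [[20,-38,5],[0,0,-5],1],
    [[20,-38,5],[0,0,-5],1],
    [[20,-38,5],[0,0,-5],1],
    [[20,-38,5],[0,0,-5],1],
    [[20,-38,5],[0,0,-5],1],
    [[20,-38,0],[0,0,-5],1],
    [[10,-10,0],[0,0,-5],0.5],
  ],
)

```text
clock: 3.25
tcp_pos: [0.4804, 0.011, 0.4386]
tool_rot: [0.997, -0.074, 0.003, -0.005]
contact_force: [-0.7, 0.4, -0.3]
finger_gap: 0.0839
```

```bash
python3 - <<'E'
from h import *
s=readout.sense(); print(s['tcp_pos'],R.from_quat(s['tool_rot']).as_matrix().round(3),s['joints'])
m=optics.camera_model('wrist'); save(optics.capture('wrist'),'w1.png'); print(m)
for q in ['sediment_chart_centre','sediment_chart_slot','sediment_chart_foot','hook_right','rest','rail']: print(q,[(np.round(e['centre']),round(float(e['p']),2)) for e in spotter.spot_point(q,'wrist')[:3]])
E
```

```text
[0.48038341 0.01102833 0.43855761] [[ 0.989 -0.148  0.008]
 [-0.148 -0.989  0.009]
 [ 0.006 -0.01  -1.   ]] [-0.72392066 -0.05456995  0.58636766  1.44185223  0.02246787  1.73642292
 -0.28284388]
{'K': array([[330.29012361,   0.        , 318.54213226],
       [  0.        , 330.29012361, 202.65068858],
       [  0.        ,   0.        ,   1.        ]]), 'k1': -0.01673550669831142, 'origin': array([0.48822926, 0.07520777, 0.60181331]), 'attitude': array([-0.118087  ,  0.00527675, -0.07416833,  0.99021547])}
sediment_chart_centre [(array([417., 146.]), 0.65)]
sediment_chart_slot [(array([424., 152.]), 0.79)]
sediment_chart_foot [(array([400., 143.]), 0.58), (array([282., 163.]), 0.16)]
hook_right []
rest [(array([361., 309.]), 0.67)]
rail [(array([380., 152.]), 0.18)]
```

View pics/w1.png

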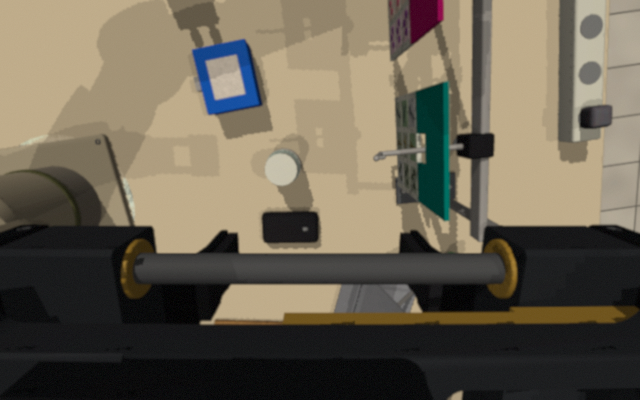

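```bash
python3 - <<'E'
import cv2
a=cv2.imread('pics/w1.png'); cv2.imwrite('pics/w1c.png',cv2.resize(a[60:240,360:510],None,fx=4,fy=3.3,interpolation=cv2.INTER_CUBIC)[:600])
E
```

```text
(no output)
```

View pics/w1c.png

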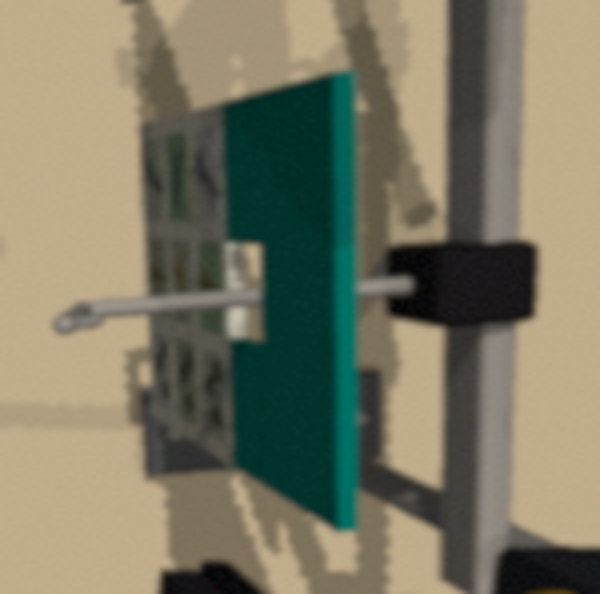

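```bash
cat > fit.py <<'E'
from h import *
M={c:optics.camera_model(c) for c in ['scene','side']}
W=dict(K=M['scene']['K']*0,k1=-0.01673550669831142,origin=np.array([0.48822926,0.07520777,0.60181331]),attitude=np.array([-0.118087,0.00527675,-0.07416833,0.99021547]))
W['K']=np.array([[330.29,0,318.542],[0,330.29,202.651],[0,0,1]]);M['w']=W
rail=[('scene',(268.3,184),(0,-.185,.267)),('scene',(411.3,232),(0,.185,.267)),('side',(374,180),(0,-.185,.267)),
('scene',(273.5,262),(0,-.185,0.01)),('side',(369.5,237),(0,-.185,0.01)),
('side',(333,174),(-.11,-.09,.235)),
('scene',(328.7,171),(-.121,-.09,.271)),('scene',(393.3,189.5),(-.121,.09,.271)),('side',(326,142),(-.121,.09,.271)),('side',(332,167),(-.121,-.09,.271)),
('w',(376.3,157.6),(-.121,-.09,.271)),('w',(381,153.3),(-.11,-.09,.235)),('w',(479,146),(0,-.09,.245))]
f=lambda p:np.concatenate([proj(M[c],pose(*p)(P))[0]-u for c,u,P in rail])
r=least_squares(f,[.65,.12,0],loss='soft_l1'); print('rail',r.x,np.degrees(r.x[2])); print(np.round(f(r.x).reshape(-1,2),1).tolist())
T=pose(*r.x); bend=T((-.11,-.09,.235))[0]; print('bend',bend,'tip',T((-.121,-.09,.271)))
h=.0025
bd=[('w',(443.8,81.8),(-h,.065,.095)),('w',(445.5,220.6),(-h,-.065,.095)),('w',(448.8,81.8),(h,.065,.095)),('w',(449.3,220.3),(h,-.065,.095)),
('w',(395.8,97),(-h,.065,-.095)),('w',(397.5,202.4),(-h,-.065,-.095)),('w',(426,133.6),(-h,.017,.040)),('w',(426,163),(-h,-.017,.040)),
('scene',(294,166),(h,-.065,.095)),('scene',(339,178.5),(h,.065,.095)),('scene',(296.3,227),(h,-.065,-.095)),('scene',(337.3,241),(h,.065,-.095))]
def B(p,P): return R.from_euler('ZYX',p[3:]).apply(np.atleast_2d(P))+p[:3]
g=lambda p:np.concatenate([proj(M[c],B(p,P))[0]-u for c,u,P in bd])
s=least_squares(g,[.6,.03,.2,0,0,0],loss='soft_l1'); print('board',s.x[:3],np.degrees(s.x[3:])); print(np.round(g(s.x).reshape(-1,2),1).tolist())
print('slot',B(s.x,(0,0,.0245)),'top',B(s.x,(0,0,.095)))
E
python3 fit.py
```

```text
rail [ 0.6701545   0.11460301 -0.06794286] -3.8928393517064097
[[1.4, -3.5], [0.3, -3.6], [-4.2, -1.1], [2.2, -2.4], [-4.0, 0.6], [1.1, -0.4], [-0.9, -1.4], [-0.8, -0.7], [-0.0, -1.3], [-0.8, -2.0], [0.7, -0.1], [0.1, 0.1], [5.7, 0.1]]
bend [0.55429814 0.03227862 0.235     ] tip [[0.54332352 0.03302542 0.271     ]]
board [0.60479092 0.02965968 0.19830399] [-3.00056025  0.01309358  0.21897455]
[[-0.1, -0.6], [-0.8, 0.2], [0.5, -1.1], [0.5, 0.1], [-1.4, -0.2], [0.5, -17.6], [-0.9, 0.2], [-0.3, 2.0], [-1.5, -0.5], [-1.3, 0.0], [-1.3, -0.1], [-1.4, 1.2]]
slot [[0.60479161 0.02956588 0.22280381]] top [[0.6047936  0.02929597 0.29330329]]
```

```bash
cat > fk.py <<'E'
import numpy as np
from scipy.spatial.transform import Rotation as R
from scipy.optimize import least_squares
Q=np.array([[-1.32263208,0.33287367,-0.06468463,1.4609513,0.02163247,1.34987644,-0.08846298],[-1.05344439,-0.106767,0.18259884,1.57471183,0.01416368,1.67604775,-0.28466785],[-0.72392066,-0.05456995,0.58636766,1.44185223,0.02246787,1.73642292,-0.28284388]])
P=np.array([[0.1670899,0.60185271,0.22174801],[0.32559824,0.30499017,0.40135811],[0.48038341,0.01102833,0.43855761]])
r0=R.from_quat([[7.96058517e-01,6.05219249e-01,-5.30024724e-04,4.66766468e-04],[.957,.289,-.003,-.001],[.997,-.074,.003,-.005]])
def fk(q,k,sg=(-1,1,-1,1,-1,1,-1)):
    d0,d1,d2,d3,b,off,a1,a2,a4=k
    r=R.from_euler('z',b+sg[0]*q[0]); p=np.array([0,0,d0])+r.apply([a1,0,0])
    r=r*R.from_euler('y',q[1])*R.from_euler('z',sg[2]*q[2]); p=p+r.apply([a2,0,d1])
    r=r*R.from_euler('y',q[3])*R.from_euler('z',sg[4]*q[4]); p=p+r.apply([a4,0,d2])
    r=r*R.from_euler('y',q[5])*R.from_euler('z',sg[6]*q[6]+off); p=p+r.apply([0,0,d3])
    return p,r
def res(k,sg): 
    o=[]
    for q,p,r in zip(Q,P,r0):
        a,b=fk(q,k,sg); o+=list((a-p)*5)+list((b.inv()*r).as_rotvec())
    return np.array(o)
if __name__=='__main__':
    import itertools
    best=[]
    for s in itertools.product([1,-1],repeat=4):
        sg=(s[0],1,s[1],1,s[2],1,s[3])
        for off in (0,1.57,3.14,-1.57):
            x=least_squares(res,[.32,.45,.48,.41,0,off,0,0,0],args=(sg,)); best.append((x.cost,sg,x.x.round(4)))
    best.sort(key=lambda t:t[0])
    for b in best[:4]: print(b)
E
python3 fk.py
```

```text
(np.float64(0.00033366347126757064), (-1, 1, -1, 1, -1, 1, -1), array([-2.4909,  0.757 ,  0.4201, -2.4986, -0.0612, -3.2032,  0.0248,
        0.0313,  0.4069]))
(np.float64(0.00033366347126757595), (-1, 1, -1, 1, -1, 1, -1), array([-2.4909,  0.757 ,  0.4201, -2.4986, -0.0612,  3.08  ,  0.0248,
        0.0313,  0.4069]))
(np.float64(0.0003336634712679258), (-1, 1, -1, 1, -1, 1, -1), array([-2.4909,  0.757 ,  0.4201, -2.4986, -0.0612,  3.08  ,  0.0248,
        0.0313,  0.4069]))
(np.float64(0.00033366347126880484), (-1, 1, -1, 1, -1, 1, -1), array([-2.4909,  0.757 ,  0.4201, -2.4986, -0.0612,  3.08  ,  0.0248,
        0.0313,  0.4069]))
```

Call:
move_arm(
  plan=[
    [[15,3,-5],[0,8,0],0.5],
    [[15,3,-5],[0,8,0],0.5],
    [[15,3,-5],[0,8,0],0.5],
    [[15,3,-5],[0,8,0],0.5],
    [[15,3,-5],[0,6,0],0.5],
    [[15,3,0],[0,2,0],0.5],
    [[5,0,0],[0,0,0],0.5],
    [[0,0,0],[0,0,0],0.5],
  ],
)

```text
clock: 4.4
tcp_pos: [0.5332, 0.0375, 0.3537]
tool_rot: [0.97, -0.064, -0.235, 0.012]
contact_force: [-0.6, -0.9, 0.7]
finger_gap: 0.0436
```

```bash
python3 - <<'E'
from h import *
s=readout.sense(); print(s['clock'],s['tcp_pos'].tolist(),R.from_quat(s['tool_rot']).as_matrix().round(3),s['tool_rot'].tolist(),s['joints'].tolist())
E
```

```text
4.4 [0.5332457382444946, 0.037463694878874874, 0.35373709847731405] [[ 0.882 -0.118 -0.457]
 [-0.129 -0.992  0.007]
 [-0.454  0.053 -0.89 ]] [0.9699180804964659, -0.06369711397167405, -0.23464311575238153, 0.012008456509698905] [-0.20748465725241638, 0.4708882080524653, 0.1459512709789202, 1.0893698310646076, -0.1138695957359285, 2.0577270544289523, -0.22158046854135985]
```

```bash
python3 - <<'E'
import fk,numpy as np
from fk import *
fk.Q=np.vstack([Q,[-0.20748465725241638,0.4708882080524653,0.1459512709789202,1.0893698310646076,-0.1138695957359285,2.0577270544289523,-0.22158046854135985]])
fk.P=np.vstack([P,[0.5332457382444946,0.037463694878874874,0.35373709847731405]])
fk.r0=R.concatenate([r0,R.from_quat([0.9699180804964659,-0.06369711397167405,-0.23464311575238153,0.012008456509698905])])
sg=(-1,1,-1,1,-1,1,-1)
for off in (0,3.1):
  x=least_squares(fk.res,[.32,.45,.48,.41,0,off,0,0,0],args=(sg,)); print(x.cost,x.x.round(4)); print(x.fun.reshape(-1,6).round(4))
k=x.x; np.save('k.npy',k)
E
```

```text
Traceback (most recent call last):
AttributeError: 'function' object has no attribute 'res'
```

```bash
python3 - <<'E'
import fk as F,numpy as np
from fk import R,least_squares
F.Q=np.vstack([F.Q,[-0.20748465725241638,0.4708882080524653,0.1459512709789202,1.0893698310646076,-0.1138695957359285,2.0577270544289523,-0.22158046854135985]])
F.P=np.vstack([F.P,[0.5332457382444946,0.037463694878874874,0.35373709847731405]])
F.r0=R.concatenate([F.r0,R.from_quat([0.9699180804964659,-0.06369711397167405,-0.23464311575238153,0.012008456509698905])])
sg=(-1,1,-1,1,-1,1,-1)
x=least_squares(F.res,[.32,.45,.48,.41,0,3.1,0,0,0],args=(sg,)); print(x.cost,x.x.round(4)); print(x.fun.reshape(-1,6).round(4))
y=least_squares(lambda v:F.res(np.r_[v,0,0,0],sg),[.32,.45,.48,.41,0,3.1]); print(y.cost,y.x.round(4)); print(y.fun.reshape(-1,6).round(4))
E
```

```text
0.0022380632681690124 [ 2.9270e-01  4.4580e-01  5.0790e-01  3.6140e-01 -8.1500e-02  3.0621e+00
 -9.3000e-03 -2.2000e-03  2.3500e-02]
[[ 0.021  -0.01   -0.0167 -0.0001  0.     -0.002 ]
 [-0.0186  0.035   0.0042 -0.0007 -0.     -0.0027]
 [-0.0143 -0.0104  0.0137  0.0008 -0.0017 -0.0023]
 [ 0.0006  0.0106 -0.0012 -0.0371  0.0029  0.007 ]]
0.002850786282761744 [ 0.2744  0.4277  0.4988  0.3482 -0.0837  3.0599]
[[ 0.0309 -0.0037 -0.0064 -0.0001  0.     -0.002 ]
 [-0.0153  0.0444  0.0024 -0.0007 -0.     -0.0028]
 [-0.0277  0.0108  0.0065  0.0008 -0.0017 -0.0024]
 [-0.001  -0.0033 -0.0026 -0.0381  0.0029  0.0072]]
```

```bash
cat > fk2.py <<'E'
import numpy as np
from scipy.spatial.transform import Rotation as R
from scipy.optimize import least_squares
import fk as F
Q=np.vstack([F.Q,[-0.20748465725241638,0.4708882080524653,0.1459512709789202,1.0893698310646076,-0.1138695957359285,2.0577270544289523,-0.22158046854135985]])
P=np.vstack([F.P,[0.5332457382444946,0.037463694878874874,0.35373709847731405]])
r0=R.concatenate([F.r0,R.from_quat([0.9699180804964659,-0.06369711397167405,-0.23464311575238153,0.012008456509698905])])
def fk(q,k,sg):
    d0,d1,d2,d3,b,off,l2,l4,o3,o5=k
    r=R.from_euler('z',b+sg[0]*q[0]); p=np.array([0,0,d0])
    r=r*R.from_euler('y',q[1])*R.from_euler('z',sg[2]*q[2]+o3); p=p+r.apply([0,l2,d1])
    r=r*R.from_euler('y',q[3])*R.from_euler('z',sg[4]*q[4]+o5); p=p+r.apply([0,l4,d2])
    r=r*R.from_euler('y',q[5])*R.from_euler('z',sg[6]*q[6]+off); p=p+r.apply([0,0,d3])
    return p,r
def res(k,sg):
    o=[]
    for q,p,r in zip(Q,P,r0):
        a,b=fk(q,k,sg); o+=list((a-p)*5)+list((b.inv()*r).as_rotvec())
    return np.array(o)
if __name__=='__main__':
  for sg in ((-1,1,-1,1,-1,1,-1),(-1,1,-1,1,1,1,-1),(-1,1,1,1,-1,1,-1),(-1,1,-1,1,1,1,1)):
    for mask in ([1]*6+[0]*4,[1]*6+[1,1,0,0],[1]*6+[0,0,1,1]):
        m=np.array(mask,bool)
        def full(v): k=np.zeros(10);k[m]=v;return k
        y=least_squares(lambda v:res(full(v),sg),np.array([.32,.45,.48,.41,0,3.1]+[0]*4)[m]); print(sg,mask,y.cost.round(7),y.x.round(4))
E
python3 fk2.py
```

```text
(-1, 1, -1, 1, -1, 1, -1) [1, 1, 1, 1, 1, 1, 0, 0, 0, 0] 0.0028508 [ 0.2744  0.4277  0.4988  0.3482 -0.0837  3.0599]
(-1, 1, -1, 1, -1, 1, -1) [1, 1, 1, 1, 1, 1, 1, 1, 0, 0] 0.0006905 [ 0.2662  0.4288  0.4964  0.3405 -0.0048  3.1366 -0.0273 -0.0147]
(-1, 1, -1, 1, -1, 1, -1) [1, 1, 1, 1, 1, 1, 0, 0, 1, 1] 0.0020404 [ 0.2723  0.4257  0.4987  0.3439 -0.0418  3.0613 -0.0389 -0.0085]
(-1, 1, -1, 1, 1, 1, -1) [1, 1, 1, 1, 1, 1, 0, 0, 0, 0] 0.0753948 [ 0.2161  0.3851  0.4942  0.2473 -0.0737  3.0432]
(-1, 1, -1, 1, 1, 1, -1) [1, 1, 1, 1, 1, 1, 1, 1, 0, 0] 0.0736925 [ 0.2127  0.3851  0.4937  0.2452 -0.109   3.0089  0.1208 -0.1024]
(-1, 1, -1, 1, 1, 1, -1) [1, 1, 1, 1, 1, 1, 0, 0, 1, 1] 0.0636156 [ 0.2016  0.4073  0.4921  0.2562  0.1122  3.0077 -0.2262  0.051 ]
(-1, 1, 1, 1, -1, 1, -1) [1, 1, 1, 1, 1, 1, 0, 0, 0, 0] 3.3458141 [ 0.1897  0.5116  0.4247  0.3438 -0.3755  3.2024]
(-1, 1, 1, 1, -1, 1, -1) [1, 1, 1, 1, 1, 1, 1, 1, 0, 0] 1.8803208 [-0.1459  1.1155  0.1167  0.5958  0.6431  4.1929 -0.8656  0.4521]
(-1, 1, 1, 1, -1, 1, -1) [1, 1, 1, 1, 1, 1, 0, 0, 1, 1] 2.4931737 [-0.0385  1.2846  0.144   0.9296  0.2644  4.1246  0.3557 -0.4219]
(-1, 1, -1, 1, 1, 1, 1) [1, 1, 1, 1, 1, 1, 0, 0, 0, 0] 0.1294932 [ 0.2161  0.3851  0.4942  0.2473 -0.0736  3.482 ]
(-1, 1, -1, 1, 1, 1, 1) [1, 1, 1, 1, 1, 1, 1, 1, 0, 0] 0.1278093 [ 0.2126  0.3851  0.4937  0.2451 -0.108   3.4486  0.12   -0.1021]
(-1, 1, -1, 1, 1, 1, 1) [1, 1, 1, 1, 1, 1, 0, 0, 1, 1] 0.1183209 [ 0.2017  0.407   0.4922  0.2558  0.1134  3.454  -0.2167  0.0285]
```

```bash
cat > ik.py <<'E'
from fk2 import *
SG=(-1,1,-1,1,-1,1,-1)
m=np.array([1]*8+[0,0],bool)
y=least_squares(lambda v:res(np.r_[v,0,0],SG),np.array([.27,.43,.5,.34,0,3.14,-.02,-.02])); K=np.r_[y.x,0,0]
lo=np.array([-2.6,-.5,-1.47,.16,-1.27,.06,-2.6])+.04; hi=np.array([2.6,2.12,1.34,2.42,4.41,2.06,2.6])-.04
def toolrot(tilt,phi,yaw,flip=0):
    # tool x along board x (or flipped), z down the board, then turned phi about board normal x
    Bd=R.from_euler('z',yaw,degrees=True)*R.from_euler('y',tilt,degrees=True)
    T0=R.from_matrix(np.array([[1,0,0],[0,-1,0],[0,0,-1.]]))
    t=Bd*R.from_euler('x',phi,degrees=True)*T0
    return (t*R.from_euler('z',180,degrees=True) if flip else t),Bd
def solve(p,r,n=12,seed=0,q0=None):
    rng=np.random.default_rng(seed);best=None
    for i in range(n):
        s=(rng.uniform(lo,hi) if q0 is None else q0)
        def f(q):
            a,b=fk(q,K,SG); return np.r_[(a-p)*10,(b.inv()*r).as_rotvec()*3]
        z=least_squares(f,s,bounds=(lo-1e-6,hi+1e-6))
        if best is None or z.cost<best.cost: best=z
        if q0 is not None: break
    a,b=fk(best.x,K,SG); return best.x,np.linalg.norm(a-p)*1e3,np.degrees((b.inv()*r).magnitude())
def tcp_for(slot,tilt,phi,yaw,depth=.015):
    r,Bd=toolrot(tilt,phi,yaw); g=slot+Bd.apply([0,0,.0705-depth]); return g+r.apply([0,0,.019]),r
if __name__=='__main__':
    print(K.round(4),lo)
    bend=np.array([.554,.032,.235])
    for phi in (-60,-45,-30,-15,0,15,30,45,60):
        o=[]
        for slot,t in ((np.array([.605,.03,.2225]),0),(bend+[0,0,.004],35),(bend+[-.005,0,.024],35),(bend+[-.03,0,.05],35),(np.array([.50,-.24,.16]),20)):
            p,r=tcp_for(slot,t,phi,-3); q,e,a=solve(p,r); o.append((round(e,1),round(a,1)))
        print(phi,o)
E
python3 ik.py
```

```text
[ 0.2662  0.4288  0.4964  0.3405 -0.0048  3.1366 -0.0273 -0.0147  0.
  0.    ] [-2.56 -0.46 -1.43  0.2  -1.23  0.1  -2.56]
-60 [(np.float64(0.0), np.float64(0.0)), (np.float64(0.0), np.float64(0.0)), (np.float64(0.0), np.float64(0.0)), (np.float64(0.0), np.float64(0.0)), (np.float64(0.0), np.float64(0.0))]
-45 [(np.float64(0.0), np.float64(0.0)), (np.float64(0.0), np.float64(0.0)), (np.float64(0.0), np.float64(0.0)), (np.float64(0.0), np.float64(0.0)), (np.float64(0.0), np.float64(0.0))]
-30 [(np.float64(0.0), np.float64(0.0)), (np.float64(3.3), np.float64(1.0)), (np.float64(6.6), np.float64(1.9)), (np.float64(8.2), np.float64(2.4)), (np.float64(0.0), np.float64(0.0))]
-15 [(np.float64(0.0), np.float64(0.0)), (np.float64(9.1), np.float64(2.7)), (np.float64(13.0), np.float64(3.8)), (np.float64(15.6), np.float64(4.4)), (np.float64(0.0), np.float64(0.0))]
0 [(np.float64(0.0), np.float64(0.0)), (np.float64(8.0), np.float64(2.3)), (np.float64(12.0), np.float64(3.5)), (np.float64(14.7), np.float64(4.2)), (np.float64(0.0), np.float64(0.0))]
15 [(np.float64(0.0), np.float64(0.0)), (np.float64(0.1), np.float64(0.0)), (np.float64(3.7), np.float64(1.1)), (np.float64(5.7), np.float64(1.6)), (np.float64(0.0), np.float64(0.0))]
30 [(np.float64(0.0), np.float64(0.0)), (np.float64(0.0), np.float64(0.0)), (np.float64(0.0), np.float64(0.0)), (np.float64(0.0), np.float64(0.0)), (np.float64(0.0), np.float64(0.0))]
45 [(np.float64(0.0), np.float64(0.0)), (np.float64(0.0), np.float64(0.0)), (np.float64(0.0), np.float64(0.0)), (np.float64(0.0), np.float64(0.0)), (np.float64(0.0), np.float64(0.0))]
60 [(np.float64(0.0), np.float64(0.0)), (np.float64(0.0), np.float64(0.0)), (np.float64(0.0), np.float64(0.0)), (np.float64(0.0), np.float64(0.0)), (np.float64(0.0), np.float64(0.0))]
```

```bash
cat > go.py <<'E'
from ik import *
def delta(p,r,verbose=True):
    from bench import readout
    s=readout.sense(); c=R.from_quat(s['tool_rot'])
    d=(p-s['tcp_pos'])*1e3; w=np.degrees((r*c.inv()).as_rotvec())
    print('clock',round(s['clock'],2),'tcp',s['tcp_pos'].round(4),'F',np.round(s['contact_force'],1),'gap',round(s['finger_gap'],4),'q',s['joints'].round(2))
    print('need mm',d.round(1),'|',round(np.linalg.norm(d),1),' deg',w.round(1)); return d,w
E
python3 - <<'E'
from go import *
slot=np.array([.6048,.0297,.2228])
p,r=tcp_for(slot,0,30,-3,.010); print(p,p+[0,0,.06]); delta(p+[0,0,.06],r)
from bench import readout
q=readout.sense()['joints']
bend=np.array([.554,.032,.235])
for sl,t in ((slot+[0,0,.06],0),(slot,0),(slot+[0,0,.012],0),(bend+[0,0,.012],10),(bend+[0,0,.004],20),(bend+[0,0,.004],34),(bend+[-.005,0,.024],34),(bend+[-.014,0,.036],34),(bend+[-.05,0,.06],34),(np.array([.5,-.24,.2]),20)):
    p,r=tcp_for(sl,t,30,-3,.010); q,e,a=solve(p,r,q0=q); print(t,round(e,1),round(a,1),q.round(2))
E
```

```text
[0.60529719 0.03918698 0.26684552] [0.60529719 0.03918698 0.32684552]
clock 4.4 tcp [0.5332 0.0375 0.3537] F [-0.6 -0.9  0.7] gap 0.0436 q [-0.21  0.47  0.15  1.09 -0.11  2.06 -0.22]
need mm [ 72.1   1.7 -26.9] | 76.9  deg [ 30.  -29.3  -2.8]Traceback (most recent call last):
  File "<stdin>", line 8, in <module>
  File "ik.py", line 18, in solve
    z=least_squares(f,s,bounds=(lo-1e-6,hi+1e-6))
    return func(*args, **kwargs)
    raise ValueError("Initial guess is outside of provided bounds")
ValueError: Initial guess is outside of provided bounds
```

Call:
move_arm(
  plan=[
    [[0,0,10],[5,-5,0],0.35],
    [[10,0,0],[5,-5,0],0.35],
    [[10,0,0],[5,-5,-0.5],0.35],
    [[10,0,0],[5,-5,-0.5],0.35],
    [[10,0,0],[5,-5,-0.5],0.35],
    [[10,0,0],[5,-4,-0.5],0.35],
    [[10,0,0],[0,0,0],0.35],
    [[8,0,0],[0,0,0],0.35],
  ],
)

```text
clock: 5.2
tcp_pos: [0.6015, 0.0411, 0.3791]
tool_rot: [0.965, -0.013, 0.029, -0.26]
contact_force: [1.2, 0.2, -0.3]
finger_gap: 0.03
```

```bash
sed -i 's/(rng.uniform(lo,hi) if q0 is None else q0)/(rng.uniform(lo,hi) if q0 is None else np.clip(q0,lo,hi))/' ik.py; python3 - <<'E'
from go import *
slot=np.array([.6048,.0297,.2228])
p,r=tcp_for(slot,0,30,-3,.010); delta(p+[0,0,.06],r)
from bench import readout
q=readout.sense()['joints']
bend=np.array([.554,.032,.235])
for sl,t in ((slot+[0,0,.06],0),(slot,0),(slot+[0,0,.012],0),(bend+[0,0,.012],10),(bend+[0,0,.004],20),(bend+[0,0,.004],34),(bend+[-.005,0,.024],34),(bend+[-.014,0,.036],34),(bend+[-.05,0,.06],34),(np.array([.5,-.24,.2]),20)):
    p,r=tcp_for(sl,t,30,-3,.010); q,e,a=solve(p,r,q0=q); print(t,round(e,1),round(a,1),q.round(2))
E
```

```text
clock 5.2 tcp [0.6015 0.0411 0.3791] F [ 1.2  0.2 -0.3] gap 0.03 q [ 0.04  0.23  0.14  1.37 -0.56  1.58  0.15]
need mm [  3.8  -1.9 -52.3] | 52.4  deg [-0.1  2.8 -0.7]
0 0.0 0.0 [ 0.02  0.28  0.16  1.4  -0.56  1.55  0.16]
0 0.0 0.0 [ 0.03  0.3   0.14  1.49 -0.57  1.45  0.21]
0 0.0 0.0 [ 0.04  0.3   0.14  1.47 -0.56  1.46  0.2 ]
10 0.0 0.0 [ 0.07  0.31  0.1   1.44 -0.53  1.63  0.1 ]
20 0.0 0.0 [ 0.12  0.45  0.03  1.3  -0.51  1.76 -0.01]
34 0.0 0.0 [ 0.16  0.64 -0.06  1.09 -0.5   1.97 -0.18]
34 0.0 0.0 [ 0.2   0.62 -0.13  1.08 -0.48  1.99 -0.21]
34 0.0 0.0 [ 0.23  0.6  -0.16  1.1  -0.47  2.   -0.22]
34 0.0 0.0 [ 0.26  0.5  -0.19  1.19 -0.47  2.   -0.23]
20 0.0 0.0 [ 0.77  0.62 -0.39  1.17 -0.17  1.88  0.23]
```

```bash
python3 - <<'E'
from h import *
m=optics.camera_model('wrist'); im=optics.capture('wrist'); save(im,'w2.png'); import pickle; pickle.dump(m,open('w2.pkl','wb')); print(m['origin'],m['attitude'])
E
```

```text
[0.59140862 0.017226   0.55275703] [ 0.13925791 -0.02708921 -0.01669748  0.98974472]
```

View pics/w2.png

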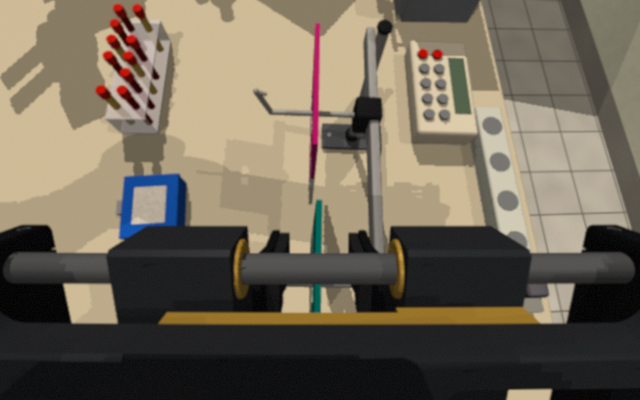

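```bash
cat > fit2.py <<'E'
import io,contextlib
with contextlib.redirect_stdout(io.StringIO()):
    from fit import *
import pickle
M['w2']=pickle.load(open('w2.pkl','rb'))
rail+=[('w2',(271,111),(-.11,.09,.235)),('w2',(256,92.5),(-.121,.09,.271)),('w2',(385,27),(0,.185,.267)),('w2',(369,106),(0,.09,.245))]
r=least_squares(f,[.65,.12,0],loss='soft_l1'); print('rail',r.x,np.degrees(r.x[2])); print(np.round(f(r.x).reshape(-1,2),1).tolist())
T=pose(*r.x); print('bend',T((-.11,-.09,.235))[0])
hk=[o for o in rail if o[0] in('w','w2') and o[2][0]<-.1]
rr=least_squares(lambda p:np.concatenate([proj(M[c],pose(p[0],p[1],np.radians(-3))(P))[0]-u for c,u,P in hk]),[.65,.12]);print('hook only, wrist',rr.x,pose(*rr.x,np.radians(-3))((-.11,-.09,.235)),rr.fun.round(1))
hk2=[o for o in rail if o[0] in('scene','side') and o[2][0]<-.1]
rr=least_squares(lambda p:np.concatenate([proj(M[c],pose(p[0],p[1],np.radians(-3))(P))[0]-u for c,u,P in hk2]),[.65,.12]);print('hook only, ext',rr.x,pose(*rr.x,np.radians(-3))((-.11,-.09,.235)),rr.fun.round(1))
E
python3 fit2.py
```

```text
rail [ 0.66866899  0.1154231  -0.05755135] -3.29744927343523
[[1.5, -3.4], [1.2, -4.3], [-4.1, -1.2], [2.3, -2.2], [-3.9, 0.5], [0.9, -0.4], [-0.9, -1.5], [-0.6, -1.2], [-0.7, -1.2], [-1.0, -1.9], [0.1, 0.5], [-0.5, 0.5], [5.2, -0.6], [0.6, 0.9], [1.1, -0.9], [-9.2, -3.7], [5.4, 5.2]]
bend [0.55367435 0.03189926 0.235     ]
hook only, wrist [0.66837837 0.11631062] [[0.55381888 0.03219092 0.235     ]] [ 0.2  0.3 -0.4  0.2 -0.1  0.7  0.3 -1.1]
hook only, ext [0.67001257 0.11734707] [[0.55545309 0.03322736 0.235     ]] [ 1.4 -0.6 -0.8 -1.1 -0.2 -0.9 -0.5 -1.4 -0.5 -2.1]
```

Call:
move_arm(
  plan=[
    [[2,-1,0],[0,2,-0.5],0.35],
    [[2,-1,-15],[0,1,0],0.35],
    [[0,0,-20],[0,0,0],0.35],
    [[0,0,-20],[0,0,0],0.35],
    [[0,0,-15],[0,0,0],0.35],
    [[0,0,-10],[0,0,0],0.35],
    [[0,0,0],[0,0,0],0.35],
    [[0,0,0],[0,0,0],0.35],
  ],
)

```text
clock: 6.05
tcp_pos: [0.6075, 0.0468, 0.2923]
tool_rot: [0.967, -0.017, -0.002, -0.256]
contact_force: [-1.0, 0.1, -0.6]
finger_gap: 0.0308
```

```bash
python3 - <<'E'
from go import *
slot=np.array([.6048,.0297,.2228])
p,r=tcp_for(slot,0,30,-3,.010); delta(p,r)
from h import *
for c in ('scene','side','wrist'): save(optics.capture(c),c+'3.png')
a=cv2.imread('pics/scene3.png')[140:260,250:450]; b=cv2.imread('pics/side3.png')[100:220,280:440]
a=cv2.resize(a,(800,480)); cv2.imwrite('pics/s3c.png',a); cv2.imwrite('pics/d3c.png',cv2.resize(b,None,fx=4.5,fy=4.5))
E
```

```text
clock 6.05 tcp [0.6075 0.0468 0.2923] F [-1.   0.1 -0.6] gap 0.0308 q [ 0.03  0.3   0.13  1.45 -0.55  1.49  0.2 ]
need mm [ -2.2  -7.7 -25.4] | 26.6  deg [ 0.4 -0.7 -1.2]
```

View pics/s3c.png

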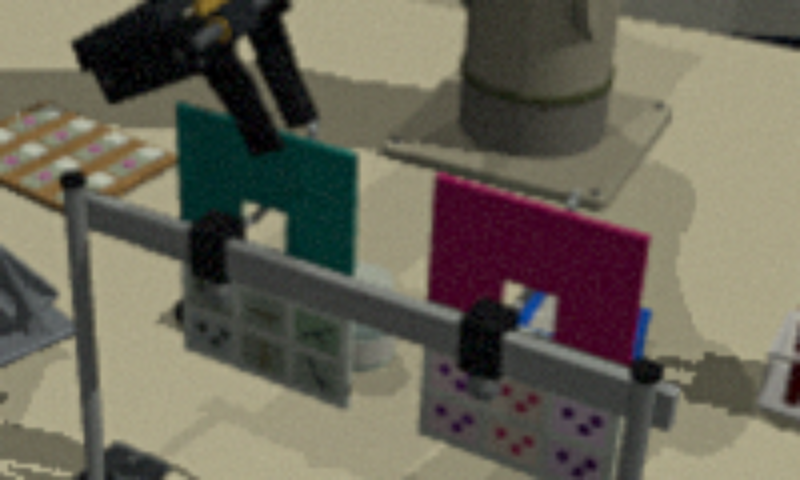

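View pics/d3c.png

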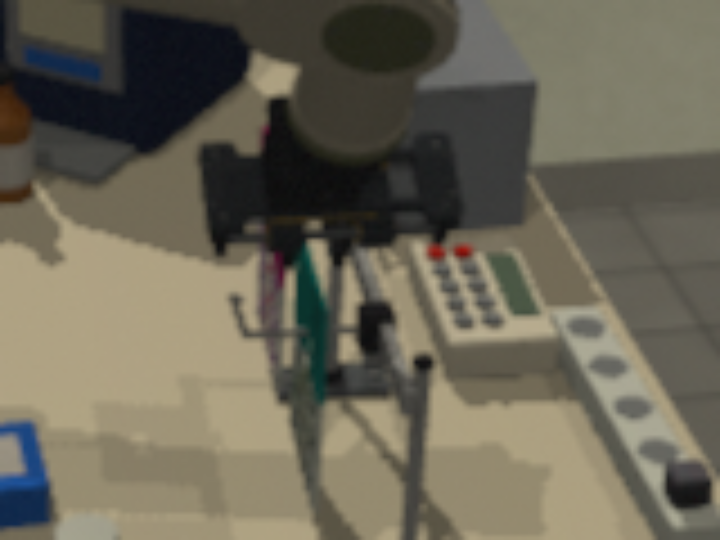

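View pics/wrist3.png

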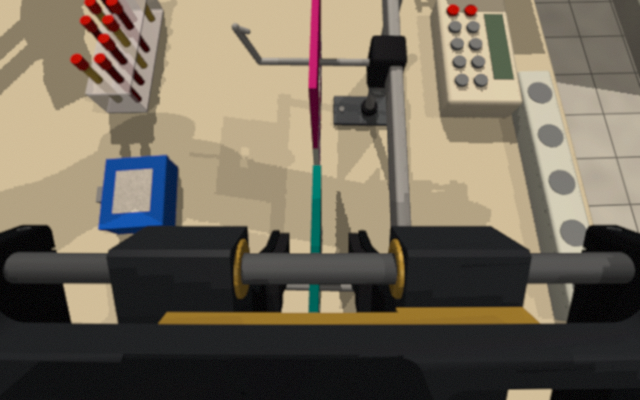

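Teal board lies between the fingers (wrist image column 316 vs finger mid 319), at its mid-width. I'll descend the rest and grip.

Call:
move_arm(
  plan=[
    [[-1,-3,-8],[0,0,0],0.35],
    [[-1,-3,-10],[0,0,0],0.35],
    [[0,-2,-8],[0,0,-1],0.35],
    [[0,0,-3],[0,0,0],0.35],
    [[0,0,0],[0,0,0],0.35],
    [[0,0,0],[0,0,0],0.2],
    [[0,0,0],[0,0,0],0.1],
    [[0,0,0],[0,0,0],0.1],
  ],
  grip_force=25,
)

```text
clock: 7.0
tcp_pos: [0.6058, 0.0371, 0.2627]
tool_rot: [0.966, -0.027, 0.003, -0.255]
contact_force: [0.5, -0.2, -0.6]
finger_gap: 0.0143
```

```bash
python3 - <<'E'
from go import *
slot=np.array([.6048,.0297,.2228])
p,r=tcp_for(slot,0,30,-3,.010); delta(p,r)
from h import *
for c in ('wrist',): save(optics.capture(c),c+'4.png')
E
```

```text
clock 7.0 tcp [0.6058 0.0371 0.2627] F [ 0.5 -0.2 -0.6] gap 0.0143 q [ 0.04  0.31  0.13  1.51 -0.56  1.43  0.23]
need mm [-0.5  2.1  4.2] | 4.7  deg [ 0.4 -0.5  0. ]
```

View pics/wrist4.png

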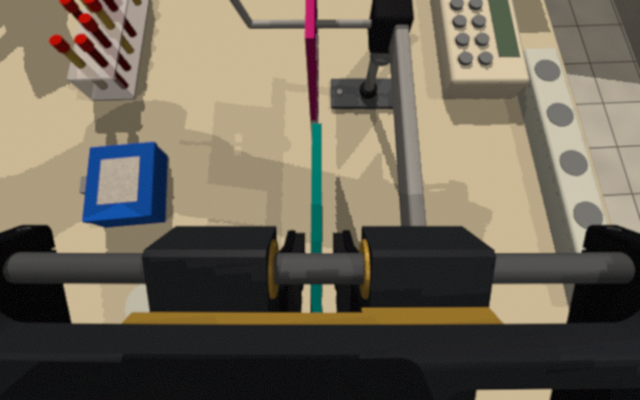

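Call:
move_arm(
  plan=[
    [[-0.5,1,2],[0,0,0],0.1],
    [[0,1,1],[0,0,0],0.1],
    [[0,0,0],[0,0,0],0.0],
    [[0,0,0],[0,0,0],0.0],
    [[0,0,0],[0,0,0],0.0],
    [[0,0,0],[0,0,0],0.0],
    [[0,0,0],[0,0,0],0.0],
    [[0,0,0],[0,0,0],0.0],
  ],
  grip_force=25,
)

```text
clock: 7.85
tcp_pos: [0.6054, 0.0395, 0.2665]
tool_rot: [0.966, -0.026, 0.003, -0.255]
contact_force: [-0.1, 0.7, -0.2]
finger_gap: 0.0048
```

```bash
python3 - <<'E'
from go import *
slot=np.array([.6048,.0297,.2228])
p,r=tcp_for(slot,0,30,-3,.010); delta(p,r)
from bench import readout
s=readout.sense(); print(s['tcp_pos'].tolist(),s['tool_rot'].tolist())
E
```

```text
clock 7.85 tcp [0.6054 0.0395 0.2665] F [-0.1  0.7 -0.2] gap 0.0048 q [ 0.04  0.3   0.13  1.5  -0.56  1.43  0.22]
need mm [-0.1 -0.3  0.4] | 0.5  deg [ 0.4 -0.5 -0. ]
[0.6053972882296796, 0.03946132311939328, 0.26649368525700307] [0.9664681152110325, -0.02628456691867839, 0.002998365376280993, -0.2554202686307454]
```

Call:
move_arm(
  plan=[
    [[0,0,4],[0,0,0],0.0],
    [[0,0,5],[0,0,0],0.0],
    [[0,0,3],[0,0,0],0.0],
    [[-4,0,0],[0,0,0],0.0],
    [[-8,0.5,0],[0,0,0],0.0],
    [[-8,0.5,0],[0,0,0],0.0],
    [[-8,0.5,0],[0,0,0],0.0],
    [[0,0,0],[0,0,0],0.0],
  ],
)

```text
clock: 8.65
tcp_pos: [0.5741, 0.0407, 0.2784]
tool_rot: [0.967, -0.027, 0.002, -0.255]
contact_force: [0.9, -0.3, -1.2]
finger_gap: 0.0045
```

```bash
cat > st.py <<'E'
from go import *
BEND=np.array([.554,.0322,.235]); F=np.array([-.9986,.0523,0])
G=None
def board():
    # board pose from tool: rel fixed at grasp
    from bench import readout
    s=readout.sense(); c=R.from_quat(s['tool_rot'])
    cg=R.from_quat([0.9664681152110325,-0.02628456691867839,0.002998365376280993,-0.2554202686307454]); pg=np.array([0.6053972882296796,0.03946132311939328,0.26649368525700307])
    Bg=R.from_euler('z',-3,degrees=True); sg=np.array([.6048,.0297,.2225])
    rel=cg.inv()*Bg; off=cg.inv().apply(sg-pg)
    return s,s['tcp_pos']+c.apply(off),c*rel,off,rel
def report(fwd,up,lat,tilt,ref=None,yaw=-3):
    s,sl,Bd,off,rel=board()
    d=sl-BEND
    z=Bd.apply([0,0,1]); print('slot fwd',(d@F*1e3).round(1),'up',(d[2]*1e3).round(1),'lat',(d@[.0523,.9986,0]*1e3).round(1),'tilt',np.degrees(np.arctan2(-z@F,z[2])).round(1),'roll',np.degrees(np.arcsin(z@[.0523,.9986,0])).round(1))
    tB=R.from_euler('z',yaw,degrees=True)*R.from_euler('y',tilt,degrees=True)
    tr=tB*rel.inv(); tgt=BEND+F*fwd/1e3+np.array([.0523,.9986,0])*lat/1e3+np.array([0,0,up/1e3])
    tp=tgt-tr.apply(off); dd=delta(tp,tr); q,e,a=solve(tp,tr,q0=s['joints']); print('ik',q.round(2),round(e,1),round(a,1)); print('torque',s['ft_torque'].round(2))
E
python3 - <<'E'
from st import *
report(-8,0,0,20); report(0,4,0,35); report(3,14,0,37)
E
```

```text
slot fwd -19.4 up -0.6 lat -0.3 tilt 0.1 roll 0.0
clock 8.65 tcp [0.5741 0.0407 0.2784] F [ 0.9 -0.3 -1.2] gap 0.0045 q [ 0.04  0.23  0.13  1.57 -0.55  1.44  0.21]
need mm [ 3.5  0.  -2.1] | 4.1  deg [ 1.1 19.9 -0. ]
ik [ 0.37  0.48 -0.34  1.27 -0.37  1.73 -0.11] 0.0 0.0
torque [-0.89  0.01 -0.04]
slot fwd -19.4 up -0.6 lat -0.3 tilt 0.1 roll 0.0
clock 8.65 tcp [0.5741 0.0407 0.2784] F [ 0.9 -0.3 -1.2] gap 0.0045 q [ 0.04  0.23  0.13  1.57 -0.55  1.44  0.21]
need mm [ 5.7 -0.1 -3.4] | 6.7  deg [ 1.9 34.8 -0. ]
ik [ 0.07  0.67  0.1   1.06 -0.57  2.02 -0.14] 0.0 0.0
torque [-0.89  0.01 -0.04]
slot fwd -19.4 up -0.6 lat -0.3 tilt 0.1 roll 0.0
clock 8.65 tcp [0.5741 0.0407 0.2784] F [ 0.9 -0.3 -1.2] gap 0.0045 q [ 0.04  0.23  0.13  1.57 -0.55  1.44  0.21]
need mm [4.  0.  5.7] | 6.9  deg [ 2.  36.8 -0. ]
ik [ 0.29  0.69 -0.29  1.04 -0.4   2.01 -0.29] 0.0 0.0
torque [-0.89  0.01 -0.04]
```

Call:
move_arm(
  plan=[
    [[0.5,0,0],[0.2,4,0],0.0],
    [[0.5,0,-0.3],[0.2,4,0],0.0],
    [[0.5,0,-0.3],[0.2,4,0],0.0],
    [[0.5,0,-0.5],[0.2,4,0],0.0],
    [[0.5,0,-0.5],[0.2,4,0],0.0],
    [[0.5,0,-0.5],[0,0,0],0.0],
    [[0,0,0],[0,0,0],0.0],
    [[0,0,0],[0,0,0],0.0],
  ],
)

```text
clock: 9.45
tcp_pos: [0.5769, 0.0405, 0.2774]
tool_rot: [0.95, -0.072, -0.169, -0.255]
contact_force: [-0.5, 0.1, -2.2]
finger_gap: 0.0045
```

```bash
python3 - <<'E'
from st import *
report(0,4,0,35)
E
```

```text
slot fwd -6.9 up 1.2 lat -0.3 tilt 20.5 roll 0.1
clock 9.45 tcp [0.5769 0.0405 0.2774] F [-0.5  0.1 -2.2] gap 0.0045 q [ 0.04  0.48  0.14  1.28 -0.55  1.78  0.02]
need mm [ 2.9  0.1 -2.4] | 3.8  deg [ 0.9 14.5  0. ]
ik [ 0.08  0.67  0.07  1.07 -0.56  2.01 -0.15] 0.0 0.0
torque [-0.87 -0.42  0.02]
```

Call:
move_arm(
  plan=[
    [[0.5,0,-0.4],[0.2,3,0],0.0],
    [[0.5,0,-0.4],[0.2,3,0],0.0],
    [[0.5,0,-0.4],[0.2,3,0],0.0],
    [[0.5,0,-0.4],[0.2,3,0],0.0],
    [[0.5,0,-0.4],[0.1,2.5,0],0.0],
    [[0,0,0],[0,0,0],0.0],
    [[0,0,0],[0,0,0],0.0],
    [[0,0,0],[0,0,0],0.0],
  ],
)

```text
clock: 10.25
tcp_pos: [0.5788, 0.0399, 0.2812]
tool_rot: [0.92, -0.102, -0.282, -0.252]
contact_force: [-0.6, -0.6, -2.4]
finger_gap: 0.0048
```

```bash
python3 - <<'E'
from st import *
report(2.5,8,0,36)
from h import *
for c in ('wrist','side','scene'): save(optics.capture(c),c+'5.png')
a=cv2.imread('pics/scene5.png')[130:250,250:450]; b=cv2.imread('pics/side5.png')[100:220,280:440]
cv2.imwrite('pics/s5c.png',cv2.resize(a,(800,480))); cv2.imwrite('pics/d5c.png',cv2.resize(b,None,fx=4.5,fy=4.5))
E
```

```text
slot fwd 0.5 up 9.9 lat -0.7 tilt 34.3 roll -0.1
clock 10.25 tcp [0.5788 0.0399 0.2812] F [-0.6 -0.6 -2.4] gap 0.0048 q [ 0.05  0.65  0.14  1.09 -0.58  2.01 -0.11]
need mm [-0.9  0.8 -2.7] | 2.9  deg [0.1 1.7 0.2]
ik [ 0.14  0.67 -0.03  1.06 -0.51  2.02 -0.19] 0.0 0.0
torque [-0.9  -0.78  0.02]
```

View pics/d5c.png

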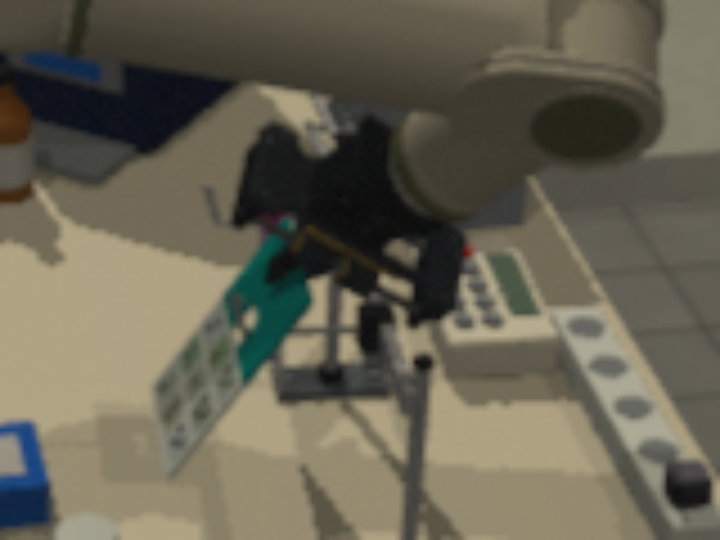

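View pics/s5c.png

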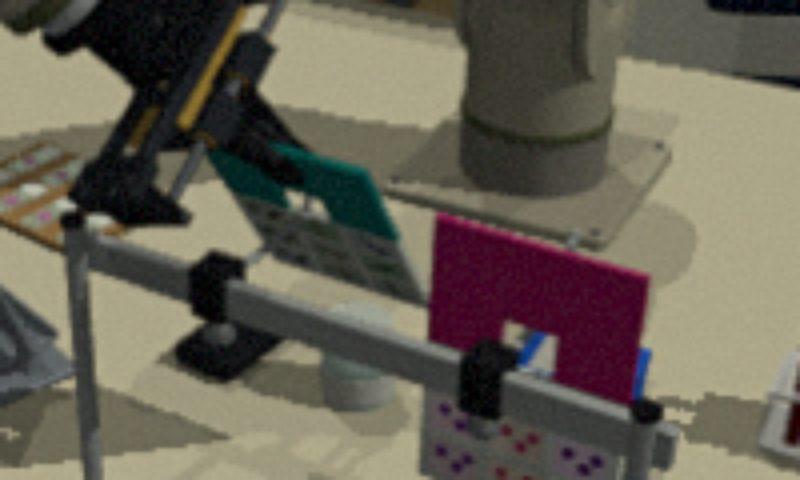

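Call:
move_arm(
  plan=[
    [[-1,0.4,1],[0,0.7,0],0.0],
    [[-1,0.4,1.5],[0,0.7,0],0.0],
    [[0,0,1],[0,0,0],0.0],
    [[0,0,0],[0,0,0],0.0],
    [[0,0,0],[0,0,0],0.0],
    [[0,0,0],[0,0,0],0.0],
    [[0,0,0],[0,0,0],0.0],
    [[0,0,0],[0,0,0],0.0],
  ],
)

```text
clock: 11.2
tcp_pos: [0.5766, 0.0408, 0.2856]
tool_rot: [0.917, -0.105, -0.293, -0.251]
contact_force: [0.2, 0.1, -1.4]
finger_gap: 0.0049
```

```bash
python3 - <<'E'
from st import *
report(3,20,0,36)
E
```

```text
slot fwd 3.7 up 15.0 lat 0.0 tilt 35.7 roll -0.1
clock 11.2 tcp [0.5766 0.0408 0.2856] F [ 0.2  0.1 -1.4] gap 0.0049 q [ 0.06  0.66  0.12  1.08 -0.58  2.03 -0.14]
need mm [0.8 0.  4.9] | 5.0  deg [0.1 0.2 0.2]
ik [ 0.21  0.66 -0.16  1.04 -0.46  2.02 -0.25] 0.1 0.0
torque [-0.96 -0.81  0.01]
```

Call:
move_arm(
  plan=[
    [[0.2,0,2],[0,0,0],0.0],
    [[0.2,0,2],[0,0,0],0.0],
    [[0,0,1],[0,0,0],0.0],
    [[0,0,0],[0,0,0],0.0],
    [[0,0,0],[0,0,0],0.0],
    [[0,0,0],[0,0,0],0.0],
    [[0,0,0],[0,0,0],0.0],
    [[0,0,0],[0,0,0],0.0],
  ],
)

```text
clock: 12.0
tcp_pos: [0.577, 0.0407, 0.2911]
tool_rot: [0.917, -0.105, -0.293, -0.251]
contact_force: [0.6, 0.3, -1.9]
finger_gap: 0.0048
```

```bash
python3 - <<'E'
from st import *
report(5,24,0,36);report(8,28,0,36);report(14,36,0,36)
E
```

```text
slot fwd 3.3 up 20.5 lat 0.0 tilt 35.7 roll -0.1
clock 12.0 tcp [0.577  0.0407 0.2911] F [ 0.6  0.3 -1.9] gap 0.0048 q [ 0.07  0.66  0.1   1.07 -0.57  2.04 -0.15]
need mm [-1.6  0.1  3.4] | 3.8  deg [0.1 0.3 0.2]
ik [ 0.24  0.66 -0.2   1.05 -0.44  2.02 -0.26] 0.0 0.0
torque [-0.94 -0.8   0.04]
slot fwd 3.3 up 20.5 lat 0.0 tilt 35.7 roll -0.1
clock 12.0 tcp [0.577  0.0407 0.2911] F [ 0.6  0.3 -1.9] gap 0.0048 q [ 0.07  0.66  0.1   1.07 -0.57  2.04 -0.15]
need mm [-4.6  0.3  7.4] | 8.7  deg [0.1 0.3 0.2]
ik [ 0.27  0.65 -0.25  1.05 -0.43  2.02 -0.28] 0.0 0.0
torque [-0.94 -0.8   0.04]
slot fwd 3.3 up 20.5 lat 0.0 tilt 35.7 roll -0.1
clock 12.0 tcp [0.577  0.0407 0.2911] F [ 0.6  0.3 -1.9] gap 0.0048 q [ 0.07  0.66  0.1   1.07 -0.57  2.04 -0.15]
need mm [-10.6   0.6  15.4] | 18.7  deg [0.1 0.3 0.2]
ik [ 0.28  0.63 -0.27  1.07 -0.42  2.02 -0.29] 0.1 0.0
torque [-0.94 -0.8   0.04]
```

Tracking well, no contact force. Continue to (5,24), then (8,28).

Call:
move_arm(
  plan=[
    [[-0.8,0,1.7],[0,0,0],0.0],
    [[-0.8,0,1.7],[0,0,0],0.0],
    [[-1.5,0,2],[0,0,0],0.0],
    [[-1.5,0.2,2],[0,0,0],0.0],
    [[0,0,0],[0,0,0],0.0],
    [[0,0,0],[0,0,0],0.0],
    [[0,0,0],[0,0,0],0.0],
    [[0,0,0],[0,0,0],0.0],
  ],
)

```text
clock: 12.8
tcp_pos: [0.5719, 0.0409, 0.2994]
tool_rot: [0.917, -0.105, -0.293, -0.251]
contact_force: [0.2, 0.2, -3.3]
finger_gap: 0.0049
```

```bash
python3 - <<'E'
from st import *
report(14,36,0,36)
E
```

```text
slot fwd 8.3 up 28.8 lat -0.1 tilt 35.7 roll -0.1
clock 12.8 tcp [0.5719 0.0409 0.2994] F [ 0.2  0.2 -3.3] gap 0.0049 q [ 0.08  0.65  0.08  1.07 -0.57  2.04 -0.16]
need mm [-5.5  0.4  7.1] | 9.0  deg [0.1 0.3 0.2]
ik [ 0.29  0.64 -0.29  1.07 -0.41  2.02 -0.29] 0.0 0.0
torque [-0.98 -0.85 -0.02]
```

Call:
move_arm(
  plan=[
    [[-1.4,0.1,1.8],[0,0,0],0.0],
    [[-1.4,0.1,1.8],[0,0,0],0.0],
    [[-1.4,0.1,1.8],[0,0,0],0.0],
    [[-1.4,0.1,1.8],[0,0,0],0.0],
    [[0,0,0],[0,0,0],0.0],
    [[0,0,0],[0,0,0],0.0],
    [[0,0,0],[0,0,0],0.0],
    [[0,0,0],[0,0,0],0.0],
  ],
)

```text
clock: 13.6
tcp_pos: [0.5658, 0.0414, 0.3073]
tool_rot: [0.917, -0.105, -0.293, -0.251]
contact_force: [1.0, 0.6, -3.1]
finger_gap: 0.0045
```

```bash
python3 - <<'E'
from st import *
report(40,60,0,36)
from h import *
for c in ('side','scene'): save(optics.capture(c),c+'6.png')
a=cv2.imread('pics/scene6.png')[130:250,250:450]; b=cv2.imread('pics/side6.png')[100:220,280:440]
cv2.imwrite('pics/d6c.png',np.hstack([cv2.resize(a,(460,276)),cv2.resize(b,(368,276))])[:,:800])
E
```

```text
slot fwd 14.5 up 36.6 lat 0.0 tilt 35.7 roll -0.1
clock 13.6 tcp [0.5658 0.0414 0.3073] F [ 1.   0.6 -3.1] gap 0.0045 q [ 0.09  0.63  0.06  1.08 -0.56  2.04 -0.17]
need mm [-25.3   1.3  23.3] | 34.4  deg [0.1 0.3 0.2]
ik [ 0.39  0.57 -0.42  1.13 -0.38  2.02 -0.33] 0.0 0.0
torque [-0.93 -0.81 -0.03]
```

View pics/d6c.png

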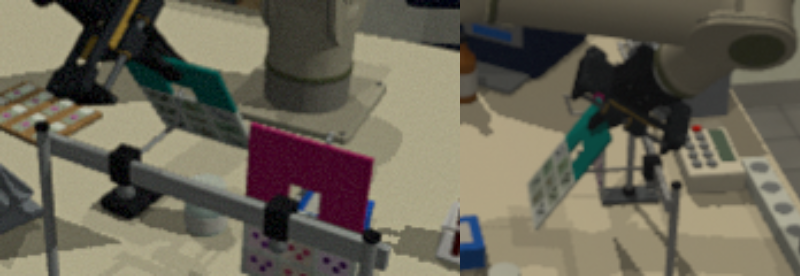

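Call:
move_arm(
  plan=[
    [[-3,0.2,2.5],[0,0,0],0.0],
    [[-4,0.2,3],[0,0,0],0.0],
    [[-5,0.2,4],[0,0,0],0.0],
    [[-5,0.2,4],[0,0,0],0.0],
    [[-6,0.2,4],[0,0,0],0.0],
    [[-6,0.2,4],[0,0,0],0.0],
    [[0,0,0],[0,0,0],0.0],
    [[0,0,0],[0,0,0],0.0],
  ],
)

```text
clock: 14.5
tcp_pos: [0.5338, 0.0426, 0.3315]
tool_rot: [0.917, -0.105, -0.293, -0.251]
contact_force: [0.2, -0.5, -2.4]
finger_gap: 0.0048
```

```bash
python3 - <<'E'
from st import *
report(60,80,0,20)
E
```

```text
slot fwd 46.5 up 60.9 lat -0.4 tilt 35.7 roll -0.1
clock 14.5 tcp [0.5338 0.0426 0.3315] F [ 0.2 -0.5 -2.4] gap 0.0048 q [ 0.11  0.54  0.04  1.16 -0.54  2.05 -0.18]
need mm [-24.1   1.7  24.8] | 34.6  deg [ -0.8 -15.6   0.2]
ik [ 0.38  0.29 -0.3   1.36 -0.44  1.84 -0.12] 0.0 0.0
torque [-0.91 -0.88 -0.  ]
```

```bash
python3 - <<'E'
from h import *
a=cv2.imread('pics/scene0.png')[165:250,200:285]; b=cv2.imread('pics/side0.png')[230:310,310:390]
cv2.imwrite('pics/st_sc.png',cv2.resize(a,None,fx=7,fy=7,interpolation=cv2.INTER_CUBIC)); cv2.imwrite('pics/st_si.png',cv2.resize(b,None,fx=7,fy=7,interpolation=cv2.INTER_CUBIC))
E
```

```text
(no output)
```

View pics/st_sc.png

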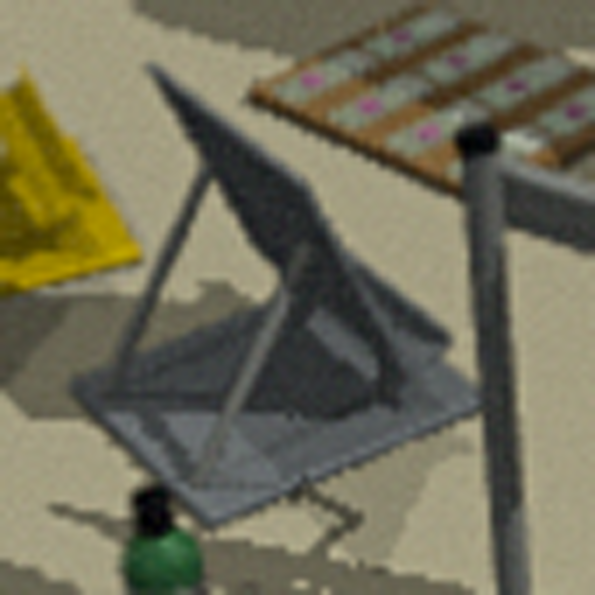

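View pics/st_si.png

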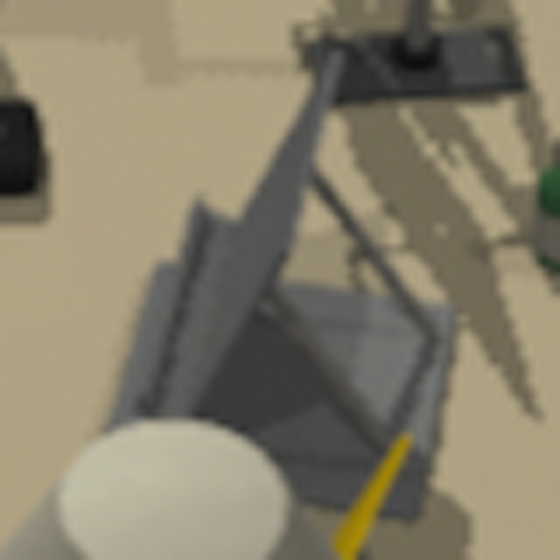

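```bash
cat > fitr.py <<'E'
from h import *
M={c:optics.camera_model(c) for c in ['scene','side']}
sc=lambda u,v:(200+u/7,165+v/7); si=lambda u,v:(310+u/7,230+v/7)
def rest(p,P):
    return (R.from_euler('z',p[2])*R.from_euler('y',20,degrees=True)).apply(np.atleast_2d(P))+[p[0],p[1],.04]
t=.004
obs=[('scene',sc(150,65),(0,-.07,.123)),('scene',sc(305,187),(t/2,.07,.123)),('scene',sc(397,402),(t,.07,0.0)),
('side',si(337,48),(t/2,.07,.123)),('side',si(288,262),(t/2,-.07,.123)),('side',si(200,200),(-.021,.07,.008)),('scene',sc(450,340),(-.021,.07,.008))]
f=lambda p:np.concatenate([proj(M[c],rest(p,P))[0]-u for c,u,P in obs])
r=least_squares(f,[.5,-.24,0],loss='soft_l1'); print(r.x,np.degrees(r.x[2])); print(f(r.x).reshape(-1,2).round(1).tolist())
def plane(m,uv,z):
    g=least_squares(lambda X:proj(m,[X[0],X[1],z])[0]-uv,[.5,-.2]); return g.x
A=[plane(M['scene'],sc(*u),.004) for u in((75,385),(210,525),(485,405))]; print(np.round(A,4),[np.degrees(np.arctan2(*(A[i+1]-A[i])[::-1])) for i in(0,1)])
B=[plane(M['side'],si(*u),.004) for u in((155,265),(455,308),(415,520))]; print(np.round(B,4),[np.degrees(np.arctan2(*(B[i+1]-B[i])[::-1])) for i in(0,1)])
E
python3 fitr.py
```

```text
[ 0.52101823 -0.273509   -0.37680236] -21.589184821816144
[[-0.4, -0.7], [-0.9, -0.4], [0.8, -3.6], [0.0, -1.5], [-0.1, -3.3], [0.3, -2.8], [-1.6, -1.3]]
[[ 0.5929 -0.3742]
 [ 0.6451 -0.2481]
 [ 0.5113 -0.1946]] [np.float64(67.53173344554592), np.float64(158.1910796767367)]
[[ 0.5084 -0.2038]
 [ 0.6463 -0.256 ]
 [ 0.5943 -0.3862]] [np.float64(-20.752475335484387), np.float64(-111.7637110098034)]
```

```bash
cat >> st.py <<'E'
REST=np.array([.521,-.2735,.04]); RY=-21.7
def rtarget(x,y,z,yaw=RY,tilt=20):
    Rr=R.from_euler('z',RY,degrees=True)*R.from_euler('y',20,degrees=True)
    tB=R.from_euler('z',yaw,degrees=True)*R.from_euler('y',tilt,degrees=True)
    foot=REST+Rr.apply([x,y,z]); return foot,tB
def rrep(x,y,z,yaw=RY,tilt=20):
    s,sl,Bd,off,rel=board()
    Rr=R.from_euler('z',RY,degrees=True)*R.from_euler('y',20,degrees=True)
    foot=sl+Bd.apply([0,0,-.1195]); print('foot in rest mm',(Rr.inv().apply(foot-REST)*1e3).round(1),'rot err',np.degrees((Rr.inv()*Bd).as_rotvec()).round(1))
    f,tB=rtarget(x,y,z,yaw,tilt); tr=tB*rel.inv(); tp=f+tB.apply([0,0,.1195])-tr.apply(off)
    delta(tp,tr); q,e,a=solve(tp,tr,q0=s['joints']); print('ik',q.round(2),round(e,1),round(a,1),'torque',s['ft_torque'].round(2)); return tp
E
python3 - <<'E'
from st import *
print(rrep(-.01,0,.06)); print(rrep(-.01,0,.002))
from h import *
m=optics.camera_model('scene')
print('lamp',least_squares(lambda X:proj(m,[X[0],X[1],0])[0]-[138,158],[.3,-.6]).x)
E
```

```text
foot in rest mm [-235.   258.7   83.4] rot err [-8.7 15.5 16.4]
clock 14.5 tcp [0.5338 0.0426 0.3315] F [ 0.2 -0.5 -2.4] gap 0.0048 q [ 0.11  0.54  0.04  1.16 -0.54  2.05 -0.18]
need mm [  53.2 -331.9  -78.1] | 345.1  deg [ -3.3 -15.4 -18.4]
ik [ 0.51  0.76  0.19  0.91 -0.56  1.94  0.13] 0.0 0.0 torque [-0.91 -0.88 -0.  ]
[ 0.58698186 -0.28923228  0.25340629]
foot in rest mm [-235.   258.7   83.4] rot err [-8.7 15.5 16.4]
clock 14.5 tcp [0.5338 0.0426 0.3315] F [ 0.2 -0.5 -2.4] gap 0.0048 q [ 0.11  0.54  0.04  1.16 -0.54  2.05 -0.18]
need mm [  34.8 -324.5 -132.6] | 352.3  deg [ -3.3 -15.4 -18.4]
ik [ 0.46  0.75  0.27  1.06 -0.58  1.84  0.22] 0.0 0.0 torque [-0.91 -0.88 -0.  ]
[ 0.5685505  -0.28189755  0.19890412]
lamp [ 0.38530586 -0.99888612]
```

Call:
move_arm(
  plan=[
    [[-6,-5,8],[0,-1,0],0.0],
    [[-6,-12,8],[-0.3,-1.5,-1],0.0],
    [[0,-18,6],[-0.3,-1.5,-2],0.0],
    [[0,-22,4],[-0.3,-1.5,-2],0.0],
    [[0,-25,2],[-0.3,-1.5,-2],0.0],
    [[0,-25,0],[-0.3,-1.5,-2],0.0],
    [[0,-25,0],[-0.3,-1.5,-2],0.0],
    [[0,-20,0],[-0.3,-1.5,-2],0.0],
  ],
)

```text
clock: 15.3
tcp_pos: [0.5195, -0.121, 0.3626]
tool_rot: [0.929, -0.194, -0.158, -0.273]
contact_force: [0.4, 0.1, -1.9]
finger_gap: 0.0047
```

```bash
python3 - <<'E'
from st import *
rrep(-.01,0,.06)
E
```

```text
foot in rest mm [-172.5  125.2  120.6] rot err [-2.1  3.   4. ]
clock 15.3 tcp [ 0.5195 -0.121   0.3626] F [ 0.4  0.1 -1.9] gap 0.0047 q [ 0.33  0.4   0.15  1.23 -0.53  1.96 -0.02]
need mm [  67.4 -168.3 -109.2] | 211.6  deg [-0.6 -3.  -4.5]
ik [ 0.57  0.75  0.07  0.91 -0.49  1.92  0.09] 0.0 0.0 torque [-1.   -0.27 -0.01]
```

Call:
move_arm(
  plan=[
    [[6,-15,-5],[0,-0.5,-1],0.0],
    [[8,-23,-10],[0,-0.5,-1],0.0],
    [[8,-23,-14],[0,-0.5,-1],0.0],
    [[8,-23,-16],[-0.2,-0.5,-0.5],0.0],
    [[8,-23,-16],[-0.2,-0.3,-0.5],0.0],
    [[8,-23,-14],[0,0,0],0.0],
    [[5,-12,-8],[0,0,0],0.0],
    [[0,0,0],[0,0,0],0.0],
  ],
)

```text
clock: 16.1
tcp_pos: [0.5696, -0.2819, 0.274]
tool_rot: [0.924, -0.231, -0.123, -0.279]
contact_force: [-0.6, 0.4, -2.4]
finger_gap: 0.005
```

```bash
python3 - <<'E'
from st import *
rrep(-.01,0,.03)
from h import *
for c in ('side','scene','wrist'): save(optics.capture(c),c+'7.png')
a=cv2.imread('pics/scene7.png')[100:260,180:380]; b=cv2.imread('pics/side7.png')[170:310,280:420]
cv2.imwrite('pics/s7c.png',cv2.resize(a,(750,600))); cv2.imwrite('pics/d7c.png',cv2.resize(b,(600,600)))
E
```

```text
foot in rest mm [-36.2   0.6  72.9] rot err [ 0.1  0.4 -0.7]
clock 16.1 tcp [ 0.5696 -0.2819  0.274 ] F [-0.6  0.4 -2.4] gap 0.005 q [ 0.5   0.69  0.21  0.98 -0.56  1.94  0.13]
need mm [  7.9  -3.5 -48.8] | 49.5  deg [ 0.  -0.5  0.7]
ik [ 0.5   0.75  0.2   0.99 -0.55  1.88  0.16] 0.0 0.0 torque [-0.99  0.01  0.  ]
```

View pics/s7c.png

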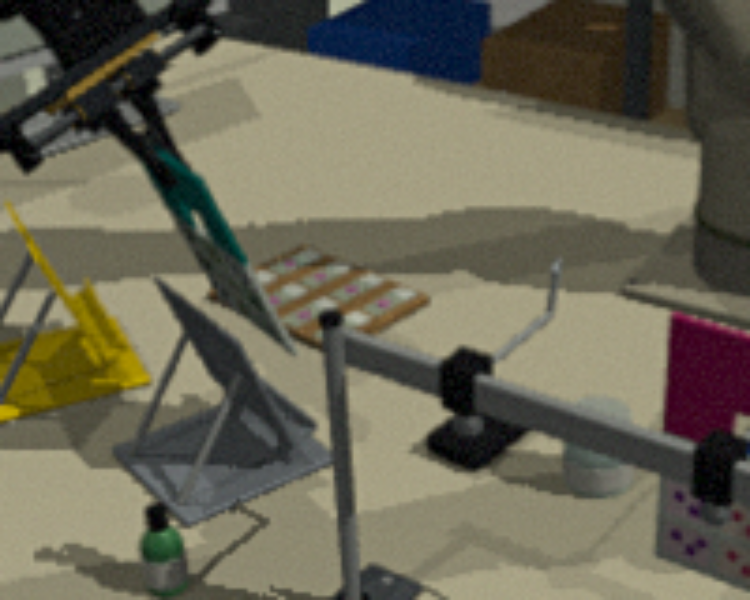

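View pics/d7c.png

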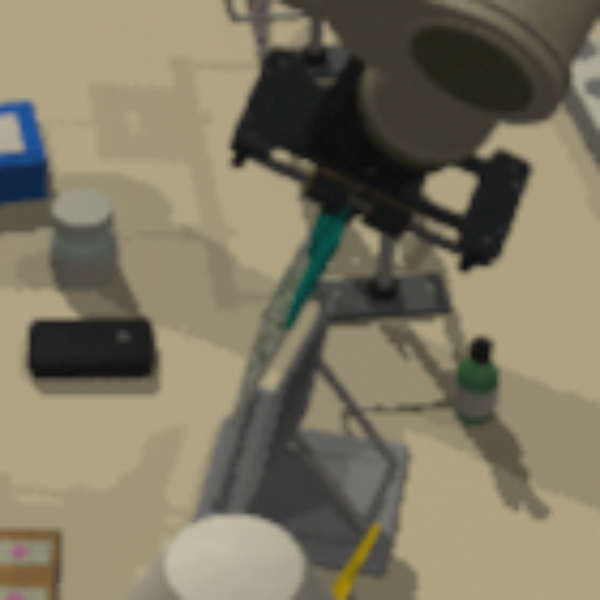

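View pics/wrist7.png

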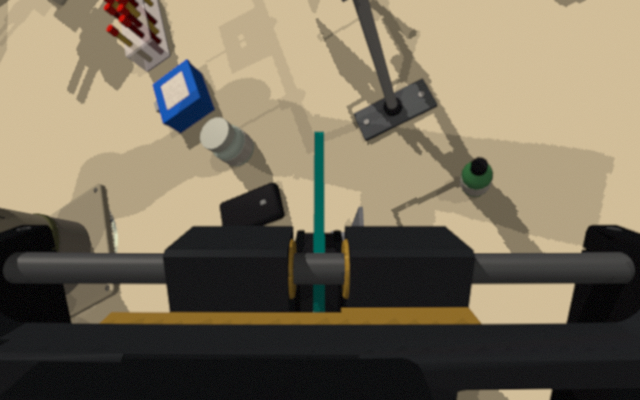

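```bash
python3 - <<'E'
from st import *
from h import *
s,sl,Bd,off,rel=board()
m=optics.camera_model('scene'); n=optics.camera_model('side')
for P in ([0,.065,-.1195],[0,-.065,-.1195],[0,.065,.0705],[0,-.065,.0705]):
    X=sl+Bd.apply(P); print(P,proj(m,X)[0].round(1),proj(n,X)[0].round(1))
a=cv2.imread('pics/scene7.png')[130:230,190:290]; b=cv2.imread('pics/side7.png')[200:300,310:410]
cv2.imwrite('pics/s7d.png',cv2.resize(np.hstack([a,b]),(800,400),interpolation=cv2.INTER_CUBIC))
E
```

```text
[0, 0.065, -0.1195] [258.2 194.3] [341.9 240.9]
[0, -0.065, -0.1195] [237.6 178.3] [333.9 267.3]
[0, 0.065, 0.0705] [232.5 146.4] [364.8 199.2]
[0, -0.065, 0.0705] [211.8 132.4] [357.7 224.7]
```

View pics/s7d.png

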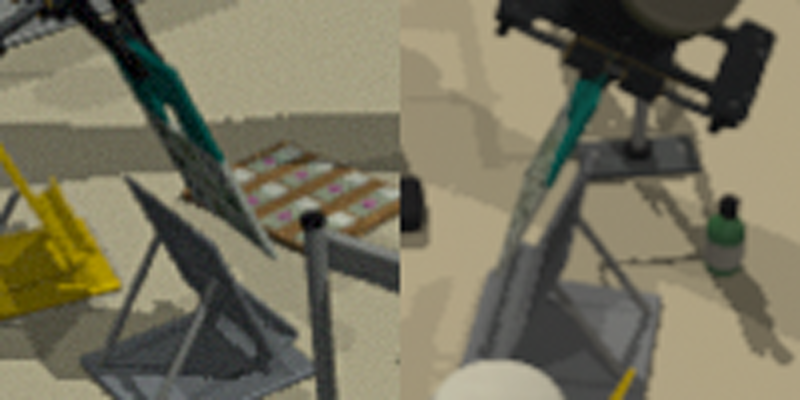

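Call:
move_arm(
  plan=[
    [[2,-1,-8],[0,0,0.3],0.0],
    [[2,-1,-12],[0,-0.3,0.3],0.0],
    [[2,-0.5,-12],[0,0,0],0.0],
    [[1,-0.5,-10],[0,0,0],0.0],
    [[0,0,-4],[0,0,0],0.0],
    [[0,0,0],[0,0,0],0.0],
    [[0,0,0],[0,0,0],0.0],
    [[0,0,0],[0,0,0],0.0],
  ],
)

```text
clock: 17.05
tcp_pos: [0.578, -0.2797, 0.2294]
tool_rot: [0.927, -0.221, -0.12, -0.279]
contact_force: [-0.2, 0.3, -2.4]
finger_gap: 0.0049
```

```bash
python3 - <<'E'
from st import *
rrep(-.01,0,.005)
E
```

```text
foot in rest mm [-12.2   5.3  33.4] rot err [-0.1 -0.2  0.3]
clock 17.05 tcp [ 0.578  -0.2797  0.2294] F [-0.2  0.3 -2.4] gap 0.0049 q [ 0.5   0.72  0.2   1.03 -0.55  1.87  0.18]
need mm [ -8.5  -2.5 -27.7] | 29.1  deg [ 0.   0.2 -0.3]
ik [ 0.49  0.74  0.21  1.05 -0.55  1.84  0.2 ] 0.0 0.0 torque [-1.04 -0.16 -0.05]
```

Call:
move_arm(
  plan=[
    [[-2,-1,-5],[0,0,0],0.0],
    [[-2,-1,-6],[0,0,0],0.0],
    [[-2,-1,-6],[0,0,0],0.0],
    [[-2,0,-5],[0,0,0],0.0],
    [[0,0,-1],[0,0,0],0.0],
    [[0,0,0],[0,0,0],0.0],
    [[0,0,0],[0,0,0],0.0],
    [[0,0,0],[0,0,0],0.0],
  ],
)

```text
clock: 17.85
tcp_pos: [0.5692, -0.2835, 0.2051]
tool_rot: [0.927, -0.221, -0.119, -0.279]
contact_force: [-1.1, 0.1, -1.9]
finger_gap: 0.0049
```

```bash
python3 - <<'E'
from st import *
rrep(-.008,0,.001)
from h import *
for c in ('side','scene'): save(optics.capture(c),c+'8.png')
a=cv2.imread('pics/scene8.png')[140:240,190:290]; b=cv2.imread('pics/side8.png')[200:300,310:410]
cv2.imwrite('pics/s8d.png',cv2.resize(np.hstack([a,b]),(800,400),interpolation=cv2.INTER_CUBIC))
s,sl,Bd,off,rel=board()
m=optics.camera_model('scene'); n=optics.camera_model('side')
for P in ([0,.065,-.1195],[0,-.065,-.1195],[0,.065,.0705],[0,-.065,.0705]):
    X=sl+Bd.apply(P); print(P,(proj(m,X)[0]-[190,140])*4,(proj(n,X)[0]-[310,200])*4+[400,0])
E
```

```text
foot in rest mm [-10.1  -1.5   8.3] rot err [-0.1 -0.3  0.3]
clock 17.85 tcp [ 0.5692 -0.2835  0.2051] F [-1.1  0.1 -1.9] gap 0.0049 q [ 0.5   0.72  0.2   1.08 -0.54  1.82  0.21]
need mm [ 0.8  1.  -7.9] | 8.0  deg [ 0.1  0.3 -0.3]
ik [ 0.51  0.74  0.19  1.06 -0.54  1.83  0.19] 0.0 0.0 torque [-1.09 -0.16  0.06]
[0, 0.065, -0.1195] [275.87258799 293.62667658] [525.88685424 232.95154385]
[0, -0.065, -0.1195] [193.7228284  227.42004557] [496.71745466 341.10616344]
[0, 0.065, 0.0705] [179.1058314  116.39703321] [612.76886311  74.31858383]
[0, -0.065, 0.0705] [95.87075387 56.47802558] [587.51634738 179.77754069]
```

View pics/s8d.png

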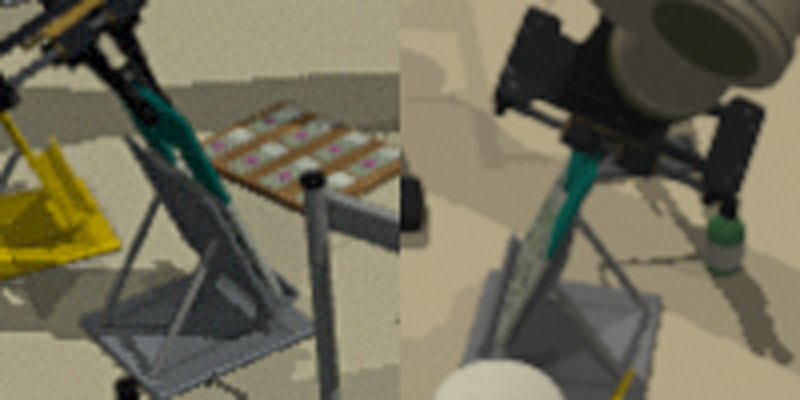

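Call:
move_arm(
  plan=[
    [[0,0,-1.5],[0,0,0],0.0],
    [[0.3,0.3,-1.5],[0,0,0],0.0],
    [[0.3,0.3,-1.5],[0,0,0],0.0],
    [[0.3,0.3,-1],[0,0,0],0.0],
    [[0,0,0],[0,0,0],0.0],
    [[0,0,0],[0,0,0],0.0],
    [[0,0,0],[0,0,0],0.0],
    [[0,0,0],[0,0,0],0.0],
  ],
)

```text
clock: 18.75
tcp_pos: [0.5704, -0.2824, 0.1993]
tool_rot: [0.927, -0.221, -0.119, -0.279]
contact_force: [0.1, 0.1, -2.1]
finger_gap: 0.0046
```

```bash
python3 - <<'E'
from st import *
rrep(-.008,0,.000)
E
```

```text
foot in rest mm [-7.4 -0.   3.1] rot err [-0.1 -0.3  0.3]
clock 18.75 tcp [ 0.5704 -0.2824  0.1993] F [ 0.1  0.1 -2.1] gap 0.0046 q [ 0.5   0.72  0.2   1.09 -0.54  1.81  0.22]
need mm [-0.7  0.1 -3. ] | 3.1  deg [ 0.1  0.3 -0.3]
ik [ 0.51  0.74  0.19  1.06 -0.53  1.82  0.19] 0.0 0.0 torque [-1.06 -0.11  0.01]
```

Call:
move_arm(
  plan=[
    [[-0.2,0,-0.8],[0,0,0],0.0],
    [[-0.2,0,-0.8],[0,0,0],0.0],
    [[-0.2,0,-0.7],[0,0,0],0.0],
    [[0,0,0],[0,0,0],0.0],
    [[0,0,0],[0,0,0],0.0],
    [[0,0,0],[0,0,0],0.0],
    [[0,0,0],[0,0,0],0.0],
    [[0,0,0],[0,0,0],0.0],
  ],
)

```text
clock: 19.55
tcp_pos: [0.5697, -0.2825, 0.1969]
tool_rot: [0.927, -0.221, -0.119, -0.279]
contact_force: [1.0, 0.0, -2.3]
finger_gap: 0.0049
```

```bash
python3 - <<'E'
from st import *
rrep(-.004,0,.000)
E
```

```text
foot in rest mm [-7.1 -0.3  0.6] rot err [-0.1 -0.3  0.3]
clock 19.55 tcp [ 0.5697 -0.2825  0.1969] F [ 1.   0.  -2.3] gap 0.0049 q [ 0.5   0.72  0.2   1.09 -0.54  1.81  0.22]
need mm [ 3.4 -1.2 -1.9] | 4.1  deg [ 0.1  0.3 -0.3]
ik [ 0.51  0.75  0.18  1.05 -0.53  1.82  0.19] 0.0 0.0 torque [-1.07 -0.16 -0.01]
```

Call:
move_arm(
  plan=[
    [[0.7,-0.3,-0.6],[0,0,0],0.0],
    [[0.7,-0.3,-0.6],[0,0,0],0.0],
    [[0.7,-0.3,-0.6],[0,0,0],0.0],
    [[0,0,-0.4],[0,0,0],0.0],
    [[0,0,-0.4],[0,0,0],0.0],
    [[0,0,0],[0,0,0],0.0],
    [[0,0,0],[0,0,0],0.0],
    [[0,0,0],[0,0,0],0.0],
  ],
)

```text
clock: 20.35
tcp_pos: [0.5724, -0.2836, 0.1951]
tool_rot: [0.927, -0.22, -0.118, -0.279]
contact_force: [0.7, -0.3, -0.5]
finger_gap: 0.0046
```

```bash
python3 - <<'E'
from st import *
rrep(-.004,0,.000)
E
```

```text
foot in rest mm [-3.5 -0.4 -0.1] rot err [-0.1 -0.4  0.3]
clock 20.35 tcp [ 0.5724 -0.2836  0.1951] F [ 0.7 -0.3 -0.5] gap 0.0046 q [ 0.5   0.73  0.2   1.09 -0.54  1.81  0.22]
need mm [ 0.8 -0.1 -0.2] | 0.8  deg [ 0.1  0.4 -0.3]
ik [ 0.51  0.75  0.18  1.05 -0.53  1.82  0.19] 0.0 0.0 torque [-0.84 -0.07 -0.02]
```

Call:
move_arm(
  plan=[
    [[0.6,-0.2,-0.4],[0,0,0],0.0],
    [[0.4,-0.2,-0.4],[0,0,0],0.0],
    [[0,0,0],[0,0,0],0.0],
    [[0,0,0],[0,0,0],0.0],
    [[0,0,0],[0,0,0],0.0],
    [[0,0,0],[0,0,0],0.0],
    [[0,0,0],[0,0,0],0.0],
    [[0,0,0],[0,0,0],0.0],
  ],
)

```text
clock: 21.15
tcp_pos: [0.5734, -0.284, 0.1947]
tool_rot: [0.927, -0.22, -0.118, -0.279]
contact_force: [-0.4, 0.1, 1.4]
finger_gap: 0.0048
```

```bash
python3 - <<'E'
from st import *
rrep(-.004,0,.000)
from h import *
for c in ('side','scene'): save(optics.capture(c),c+'9.png')
a=cv2.imread('pics/scene9.png')[140:240,190:290]; b=cv2.imread('pics/side9.png')[200:300,310:410]
cv2.imwrite('pics/s9d.png',cv2.resize(np.hstack([a,b]),(800,400),interpolation=cv2.INTER_CUBIC))
E
```

```text
foot in rest mm [-2.3 -0.3 -0.1] rot err [-0.1 -0.4  0.3]
clock 21.15 tcp [ 0.5734 -0.284   0.1947] F [-0.4  0.1  1.4] gap 0.0048 q [ 0.5   0.73  0.2   1.08 -0.54  1.81  0.22]
need mm [-0.3  0.3  0.2] | 0.5  deg [ 0.1  0.4 -0.3]
ik [ 0.51  0.75  0.18  1.05 -0.53  1.83  0.19] 0.0 0.0 torque [-0.62 -0.    0.01]
```

View pics/s9d.png

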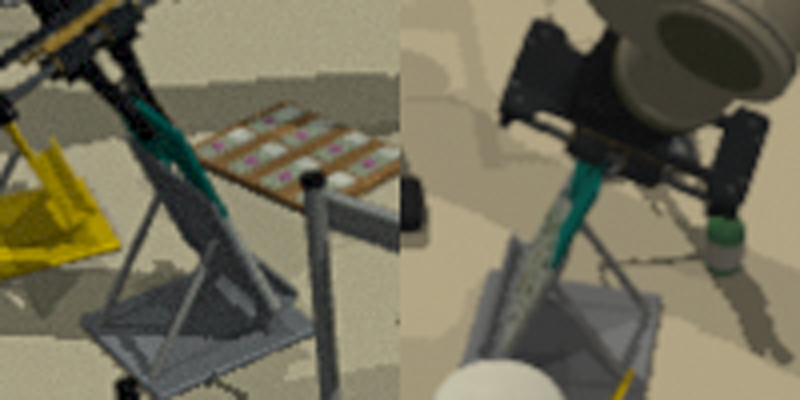

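The board sits on the ledge (about 3.5 N) and lies along the backrest. Now I'll open the fingers a little.

Call:
move_arm(
  plan=[
    [[0,0,0],[0,0,0],0.05],
    [[0,0,0],[0,0,0],0.08],
    [[0,0,0],[0,0,0],0.11],
    [[0,0,0],[0,0,0],0.15],
    [[0,0,0],[0,0,0],0.2],
    [[0,0,0],[0,0,0],0.25],
    [[0,0,0],[0,0,0],0.25],
    [[0,0,0],[0,0,0],0.25],
  ],
)

```text
clock: 22.05
tcp_pos: [0.5734, -0.2837, 0.1943]
tool_rot: [0.927, -0.22, -0.119, -0.279]
contact_force: [-0.3, 0.9, 0.3]
finger_gap: 0.0213
```

```bash
python3 - <<'E'
from st import *
rrep(-.004,0,.000)
from h import *
for c in ('side','scene','wrist'): save(optics.capture(c),c+'10.png')
a=cv2.imread('pics/scene10.png')[140:240,190:290]; b=cv2.imread('pics/side10.png')[200:300,310:410]
cv2.imwrite('pics/s10d.png',cv2.resize(np.hstack([a,b]),(800,400),interpolation=cv2.INTER_CUBIC))
s=readout.sense(); c=R.from_quat(s['tool_rot']); print('back dir (tool -z)',-c.apply([0,0,1]))
E
```

```text
foot in rest mm [-2.3 -0.1 -0.5] rot err [-0.1 -0.4  0.3]
clock 22.05 tcp [ 0.5734 -0.2837  0.1943] F [-0.3  0.9  0.3] gap 0.0213 q [ 0.5   0.73  0.2   1.08 -0.54  1.81  0.22]
need mm [-0.3 -0.   0.6] | 0.7  deg [ 0.1  0.4 -0.3]
ik [ 0.51  0.75  0.18  1.05 -0.53  1.83  0.19] 0.0 0.0 torque [-0.75  0.   -0.08]
back dir (tool -z) [ 0.09698209 -0.56918127  0.81647239]
```

View pics/s10d.png

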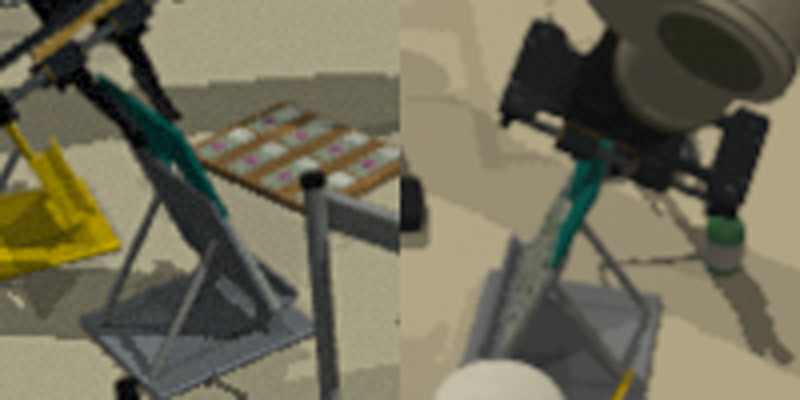

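View pics/wrist10.png

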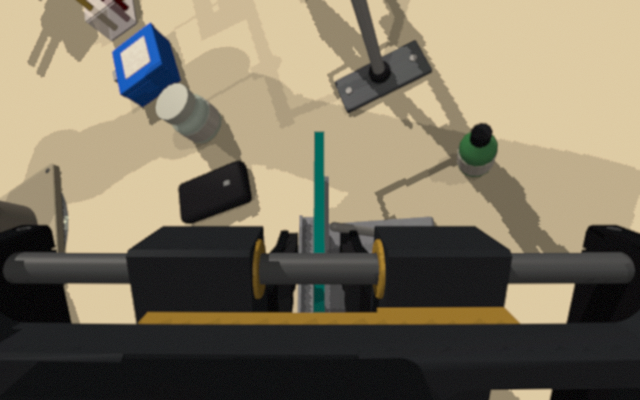

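Call:
move_arm(
  plan=[
    [[0.5,-2.8,4],[0,0,0],0.3],
    [[1,-4,5.7],[0,0,0],0.3],
    [[1,-5.7,8.2],[0,0,0],0.3],
    [[1.2,-6,9],[0,0,0],0.3],
    [[1.2,-6,9],[0,0,0],0.3],
    [[1.5,-8,12],[0,0,0],0.3],
    [[1.5,-8,15],[0,0,0],0.3],
    [[0,-8,20],[0,0,0],0.3],
  ],
)

```text
clock: 23.0
tcp_pos: [0.5812, -0.3353, 0.2821]
tool_rot: [0.927, -0.22, -0.119, -0.279]
contact_force: [0.9, -0.2, -0.3]
finger_gap: 0.0262
```

```bash
python3 - <<'E'
from h import *
s=readout.sense(); print(s['clock'],s['contact_force'].round(1),s['tcp_pos'].round(3))
for c in ('side','scene'): save(optics.capture(c),c+'11.png')
a=cv2.imread('pics/scene11.png')[140:240,190:290]; b=cv2.imread('pics/side11.png')[200:300,310:410]
cv2.imwrite('pics/s11d.png',cv2.resize(np.hstack([a,b]),(800,400),interpolation=cv2.INTER_CUBIC))
E
```

```text
23.0 [ 0.9 -0.2 -0.3] [ 0.581 -0.335  0.282]
```

View pics/s11d.png

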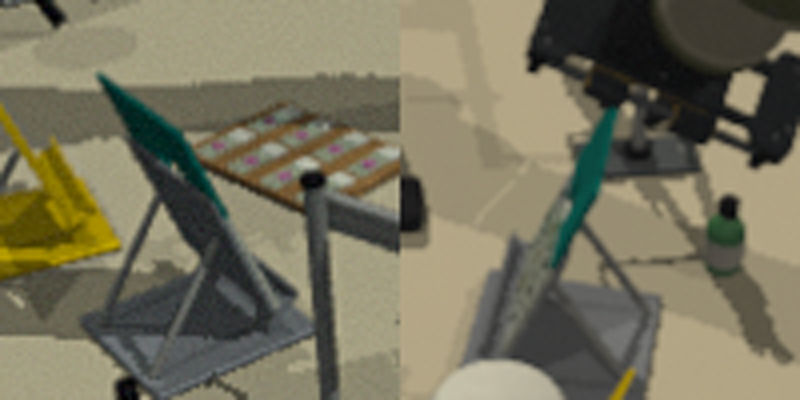

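View pics/scene11.png

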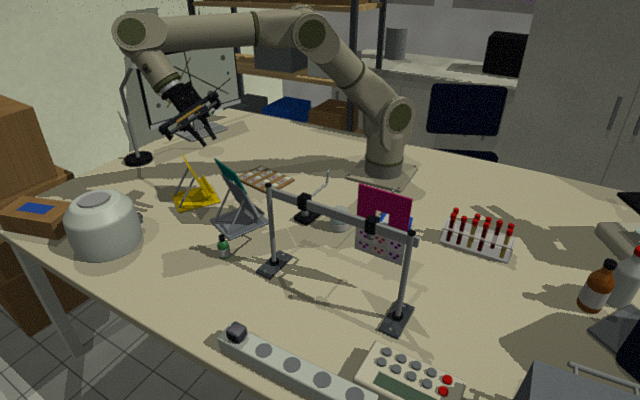

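```bash
python3 - <<'E'
from h import *
from st import REST,RY
Rr=R.from_euler('z',RY,degrees=True)*R.from_euler('y',20,degrees=True)
for c,o,k in (('scene',(190,140),0),('side',(310,200),400)):
    m=optics.camera_model(c)
    for P in ([-.0025,-.065,.19],[-.0025,.065,.19],[-.0025,.065,0],[-.0025,0,.1195],[-.0025,0,.095]):
        u=proj(m,REST+Rr.apply(P))[0]; print(c,P,u.round(1),((u-o)*4+[k,0]).round())
    for q in('sediment_chart_centre','sediment_chart_slot','sediment_chart_foot','blood_chart_centre'):
        print(q,[(np.round(e['centre'],1),round(float(e['p']),2)) for e in spotter.spot_point(q,c)[:2]])
E
```

```text
scene [-0.0025, -0.065, 0.19] [213.2 157.9] [93. 71.]
scene [-0.0025, 0.065, 0.19] [233.7 173.2] [175. 133.]
scene [-0.0025, 0.065, 0] [258.2 216.8] [273. 307.]
scene [-0.0025, 0, 0.1195] [232.8 182.2] [171. 169.]
scene [-0.0025, 0, 0.095] [236.  187.8] [184. 191.]
sediment_chart_centre [(array([233.3, 189. ]), 0.66)]
sediment_chart_slot [(array([235.3, 177.5]), 0.54)]
sediment_chart_foot []
blood_chart_centre [(array([382.7, 221.8]), 0.91)]
side [-0.0025, -0.065, 0.19] [358.4 247.7] [594. 191.]
side [-0.0025, 0.065, 0.19] [364.8 221.3] [619.  85.]
side [-0.0025, 0.065, 0] [342.8 260.5] [531. 242.]
side [-0.0025, 0, 0.1195] [353.  249.4] [572. 198.]
side [-0.0025, 0, 0.095] [350.1 254.5] [560. 218.]
sediment_chart_centre [(array([345.1, 255.9]), 0.89)]
sediment_chart_slot [(array([348.8, 249.4]), 0.75)]
sediment_chart_foot [(array([339.8, 278.7]), 0.62)]
blood_chart_centre []
```

Call:
move_arm(
  plan=[
    [[-3,-5,10],[0,0,0],0.3],
    [[-5,-8,12],[0,0,0],0.3],
    [[-5,-8,12],[0,0,0],0.3],
    [[-5,-8,12],[0,0,0],0.3],
    [[-5,-8,12],[0,0,0],0.3],
    [[-5,-8,12],[0,0,0],0.3],
    [[0,0,0],[0,0,0],0.3],
    [[0,0,0],[0,0,0],0.3],
  ],
)

```text
clock: 24.3
tcp_pos: [0.5489, -0.3556, 0.3195]
tool_rot: [0.927, -0.222, -0.116, -0.278]
contact_force: [0.1, -1.2, -1.2]
finger_gap: 0.0258
```

```bash
python3 - <<'E'
from h import *
from st import REST,RY
m=optics.camera_model('wrist'); save(optics.capture('wrist'),'wrist12.png')
save(optics.capture('side'),'side12.png')
b=cv2.imread('pics/side12.png')[180:300,300:420]; cv2.imwrite('pics/d12.png',cv2.resize(b,(600,600),interpolation=cv2.INTER_CUBIC))
Rr=R.from_euler('z',RY,degrees=True)*R.from_euler('y',20,degrees=True)
for P in ([-.0025,-.065,.19],[-.0025,.065,.19],[-.0025,.065,0]): print(P,proj(m,REST+Rr.apply(P))[0].round(1))
E
```

```text
[-0.0025, -0.065, 0.19] [369.4 263.3]
[-0.0025, 0.065, 0.19] [363.6 117.1]
[-0.0025, 0.065, 0] [345.9 184.4]
```

View pics/wrist12.png

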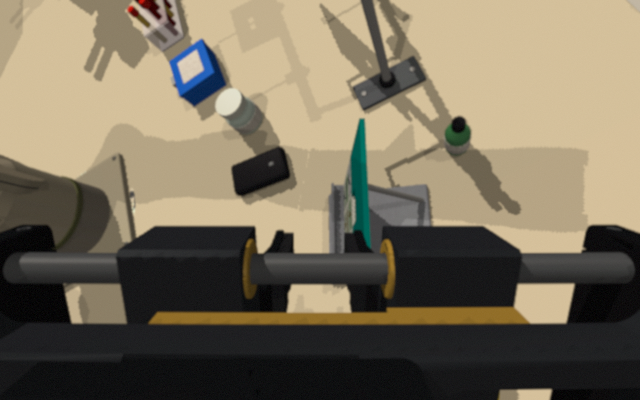

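View pics/d12.png

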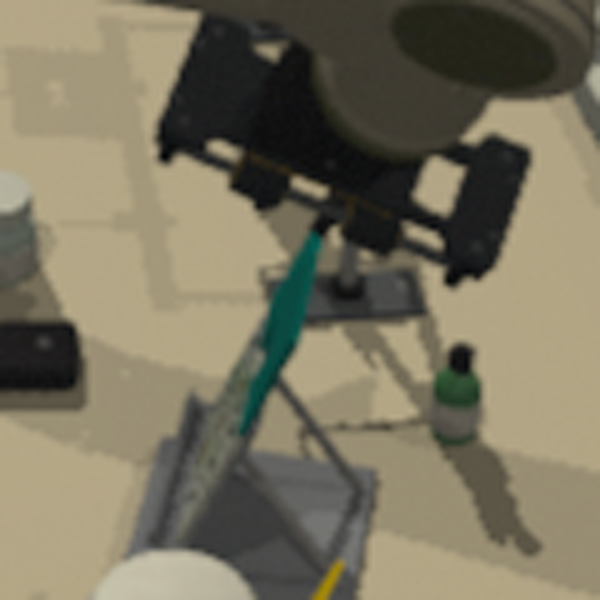

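```bash
python3 - <<'E'
from h import *
print(env.finish_job())
E
```

```text
the job is handed in; nothing more can be done
None
```

The sediment chart is off its barbed hook and standing on the grey reading stand, released, and the job is handed in at about 24.4 s of the 51 s allowed. No verdict came back.

- **Unhooking:** I gripped the chart at its top edge with the hand rolled 30° to the side, because an upright hand could not reach the tilt. I raised it, slid it to the bend, tilted its foot forward about 36° and eased it over the barb. The force reading on the tool stayed within about 3.5 N, board weight included.
- **Placing:** I lowered it until the ledge took about 3.5 N, opened the fingers a little, and backed away along them.

**Last checks:**
- **At release:** the arm's own position put the foot at x -2.3, y -0.1 and z -0.5 mm in the stand's frame, with the board within 0.5° of the backrest.
- **In the last pictures:** the board's corners lie within about 3 px of where a home position predicts. It stands flat and did not move as I backed off.
- **Everything else:** the blood chart still hangs on its hook, and everything else in view is where it was. The gripper is about 100 mm clear.

**Disagreements:**
- The early fit of the rail's pose missed some of the posts and clamps by 4 to 9 px, so I relied on the hook points instead, which agreed to about 2 px.
- In the final check the network found no foot point in the scene view and no blood chart in the side view. I confirmed the blood chart in the scene view.

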